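# Turn a slide imager round between runs

## Robot

A 6-joint arm with a two-finger parallel gripper is mounted at the origin on the work surface. World frame = base frame: x ahead of the robot, y to its left, z up, the work surface at z = 0. Lengths are in m, angles in rad, forces in N, time in s.
With the tool pointing down it reaches from about 0.3 to 0.775 m from the base axis. Payload 14.6 kg.
Tool frame: the origin (TCP) lies at the very end of the fingers, on their centre line; the grasp point (between the pads) lies 19 mm behind it (bot.tcp_to_grasp is the distance from the TCP to the grasp point, in m); z points along the fingers, x is the direction in which the jaws open and shut, and the axes are right-handed (so a half turn about z gives the same grasp; the last joint's range is limited). The gripper opens to 94 mm and grips with 3 to 60 N. Pads are 16 mm wide; open, the fingers measure 119 mm over their backs; the gripper's body (75 mm by 177 mm) begins 78 mm behind the grasp point.
Start: joints at [1.036, 0.3, 1.521, -0, 1.321, -0.067], TCP at [0.248, 0.491, 0.205] pointing down, gripper open.
Joint ranges: [-3.03, 3.03], [-0.79, 2.21], [0.23, 2.52], [-1.04, 4.18], [0, 3.07], [-2.55, 2.55]. Speed limits (rad/s): [2.22, 2.22, 2.57, 3.14, 3.14, 3.14].

## Interface

Orientations are given as a unit quaternion [x, y, z, w].
In Python, from plant import bot gives the robot as it stands.
- The arm moves only by the shell command python3 -m inch 'ROWS' [FORCE]. ROWS is text: rows parted by semicolons, each of 5 numbers parted by spaces: the shift along the tool's x, y, z in mm, then the turn about the tool's z in rad, then the closure, from 0 (fully open) to 1 (shut). A call has 1 to 10 rows; each row is the pose to reach, as a shift and turn from the pose commanded when the call began, along the tool's axes at that moment; what a row does not reach only later rows make up. A row lasts 1/12 s, in which the tool goes at most 41.7 mm and 7.16 degrees, less where a joint would pass 70% of its speed; a pose out of reach is approached as far as the arm can. A call with a gripper value outside its range is refused whole. The fingers move at their own pace and stop on an object; FORCE is the grip in N (left out, the last holds). Time passes only in rows, so rows that repeat a pose let the fingers close. It gives the time, the measured TCP pose, the force and the opening at its end, in the units of the state.
- bot.sense(): the state, without advancing time (a new reading comes with each control period).
- bot.grab_frame(name): name is "side" or "top" or "wrist"; returns the picture (400x640x3 uint8, blue, green, red); there is no depth.
- bot.camera_params(name): a dict with "intrinsics" (3x3 intrinsics, pixels), "R" (3x3) and "t" (3): a world point X has camera coordinates R X + t. Camera axes: x right, y down, z forward; pixel columns grow to the right and rows downward; lengths in m; the calibration is good to about 2 mm. A picture is of the moment at which its call begins: read the wrist's pose just before it. camera_params takes no time and is no camera call; for the wrist camera it gives the pose at the moment of the call.
- bot.close_job(): hands the job in, once; it reports no verdict.
Trained networks look in the newest picture that a camera, given by its name, has taken for a name from the list of things; names that differ only in an ending like _2 or _b are one class to them, and where a whole thing is asked for, a point or a joint stands for the part that bears it (a point fixed in the world has none). Each returns a list of dicts, best first, with "p" (0 to 1); they miss things now and then, are a little off and sometimes report something else, mostly with a low value. They report only what shows in the picture. A call takes as long as a camera call. They do not tell look-alikes from the thing itself.
- bot.spot_in(camera, name): "position" ([row, column] in pixels, amid what is visible of it).
The state is a dict: "time_s": time; "joint_positions": joint angles; "joint_velocities": joint speeds; "tau": joint torques, N m; "tool_pos": TCP position; "tool_rot": TCP orientation; "force": force on the tool from outside, world axes, zero at the start; "ft_torque": the same for the moment, N m; "grip_width": finger opening in m.
Only numpy, scipy, OpenCV 4.12 (cv2) and the standard library are available. Lean on these libraries where they do the work, as an engineer would, in place of code of your own. Each camera call takes 0.05 s, during which the arm holds its last target.

## Task

The slide imager has finished a run: get it ready for the next one. Raise the light-shield lid to about 70 degrees and let it stand there on its stiff hinge (never past upright, the lamp housing is behind it), press the latch tab on the filter slider and slide it by one detent to the left, the catch-tray side, let the latch spring back into its notch, and shut the lid fully. Also move every slide cassette from the imager's catch tray into the white carry tote and lay it flat, before or after the filter change, and leave the other things on the bench where they are.

Things in the scene. Friction and masses are not known exactly. Their poses are not given: they have to be found in the camera images.
- imager: bench slide imager, fixed; white body 270 x 260 mm, deck 112 mm high. Origin: centre of its base on the bench; +x points to its rear (a grey lamp housing 240 mm tall begins 155 mm behind the origin), +y to its left, as seen by the robot
- bay_floor (a point): centre of the floor of the filter bay, sunk in the imager's deck under the lid: 135 mm (imager x) x 208 mm (y), floor 50 mm above the bench, 62 mm below the deck. Holds the filter slider near its front side and an aluminium lens bridge, 40 mm tall, behind that. The slider runs 122 mm in front of the hinge line; at 70 degrees the lid leans 56 mm in front of it, so keep the narrow side of the gripper towards the lid
- tray_floor (a point): centre of the floor of the imager's fixed steel catch tray on its left, where the imaged cassettes lie: inside 240 x 180 mm (imager x, y), floor 5 mm and lip 19 mm above the bench; its right edge is 30 mm from the imager's 112 mm tall side
- light_lid (a joint): angle of the lid over the filter bay, rad: 0 shut, grows as its front edge rises, to 1.75 against the lamp housing. Grey plate 165 mm (hinge to front edge) x 232 mm x 6 mm, 0.35 kg; the stiff hinge (friction 0.45 N m) holds it at any angle; raising takes about 6 N at the bar. Shut, its underside is 1 mm above the deck
- lid_bar (a point): middle of the lid's handle, a round steel bar 10 mm thick, 110 mm long, parallel to imager y: 140 mm from the hinge line, its axis 48 mm off the plane of the lid's underside (42 mm off the top face). It can be pinched from above and turns in the fingers as the lid swings. With the lid raised there is only about 30 mm between bar and lid, so open the fingers little to let go
- lid_hinge (a point): middle of the lid's hinge line, which is parallel to imager y: 70 mm behind the imager's origin, 113 mm above the bench
- filter_slide (a joint): travel of the filter slider in the bay, m, along imager +y (left): detents at 0 (start), 0.030 (the next) and 0.060; up to 2 mm of play in a detent; sliding friction 2 N. It cannot leave a detent unless the latch tab is pressed
- slide_grip (a point): point in the slider's black grip, 46 mm above the bay floor, a good height to pinch. The grip is 28 mm wide (imager x), its top 56 mm above the bay floor; its fixed face is 18 mm away on the -y side; the latch tab's round head is on the +y side, its outer side 26 mm away when out, 17.5 mm when pressed. Pinched along imager y, it is 36 mm thick, centred here
- latch_tab (a joint): angle of the latch tab, rad: 0 sprung out (tooth in a detent), 0.22 fully pressed in towards the grip; above 0.16 the tooth is clear of the detents; it rests near 0.15 with the tooth on the strip between detents. Takes about 5 N at the head, along imager -y
- tab_head (a point): centre of the latch tab's round head, a roll 12 mm thick and 26 mm long along imager x, 48 mm above the bay floor when out
- tote: white open carry tote, fixed: outer 290 x 200 mm (its x, y), 55 mm high, walls and floor 5 mm. Origin: centre of its underside. Empty at the start
- cassette_1: slide cassette: flat grey plastic frame 96 x 40 x 10 mm (x, y, z) holding a glass microscope slide, 50 g, with an upright finger tab 10 mm thick (x), 28 mm wide (y), rising from the frame to 34 mm above the underside, its centre 43 mm from the middle on the -x end. Origin: centre of the underside, z up. It is best picked up by pinching the tab from above across its 10 mm. Starts flat in the catch tray; may be absent (None)
- cassette_2: slide cassette: flat grey plastic frame 96 x 40 x 10 mm (x, y, z) holding a glass microscope slide, 50 g, with an upright finger tab 10 mm thick (x), 28 mm wide (y), rising from the frame to 34 mm above the underside, its centre 43 mm from the middle on the -x end. Origin: centre of the underside, z up. It is best picked up by pinching the tab from above across its 10 mm. Starts flat in the catch tray; may be absent (None)
- cassette_3: slide cassette: flat grey plastic frame 96 x 40 x 10 mm (x, y, z) holding a glass microscope slide, 50 g, with an upright finger tab 10 mm thick (x), 28 mm wide (y), rising from the frame to 34 mm above the underside, its centre 43 mm from the middle on the -x end. Origin: centre of the underside, z up. It is best picked up by pinching the tab from above across its 10 mm. Starts flat in the catch tray; may be absent (None)
- cassette_4: slide cassette: flat grey plastic frame 96 x 40 x 10 mm (x, y, z) holding a glass microscope slide, 50 g, with an upright finger tab 10 mm thick (x), 28 mm wide (y), rising from the frame to 34 mm above the underside, its centre 43 mm from the middle on the -x end. Origin: centre of the underside, z up. It is best picked up by pinching the tab from above across its 10 mm. Starts flat in the catch tray; may be absent (None)
- cassette_5: slide cassette: flat grey plastic frame 96 x 40 x 10 mm (x, y, z) holding a glass microscope slide, 50 g, with an upright finger tab 10 mm thick (x), 28 mm wide (y), rising from the frame to 34 mm above the underside, its centre 43 mm from the middle on the -x end. Origin: centre of the underside, z up. It is best picked up by pinching the tab from above across its 10 mm. Starts flat in the catch tray; may be absent (None)
- cassette_6: slide cassette: flat grey plastic frame 96 x 40 x 10 mm (x, y, z) holding a glass microscope slide, 50 g, with an upright finger tab 10 mm thick (x), 28 mm wide (y), rising from the frame to 34 mm above the underside, its centre 43 mm from the middle on the -x end. Origin: centre of the underside, z up. It is best picked up by pinching the tab from above across its 10 mm. Starts flat in the catch tray; may be absent (None)
- dish_stack: stack of three closed 90 mm culture dishes, 51 mm tall, bystander; origin at its underside
- tip_box: closed pipette-tip box 125 x 85 x 72 mm, bystander; origin at its underside
- wash_bottle: white bottle 68 mm across, 170 mm tall, bystander; origin at its underside
- marker_pen: marker pen 120 mm long lying on the bench, bystander; origin at its underside
- tube_rack: grey rack 70 x 200 mm with capped tubes, 110 mm tall, bystander; origin at its underside
- coverslip_box: small card box 80 x 50 x 28 mm, bystander; origin at its underside
- tally_counter: round steel hand tally counter 50 mm across, 34 mm tall, bystander; origin at its underside
Things that resemble listed ones, but are neither listed nor needed, are in the scene too. What is shaped like the cassette_6 but blue is not meant. Leave any yellow look-alike of the cassette_5 alone.

How it is judged:
On the way, in this order (a step that is already met when the one before it is completed fails the run):
1. the lid stands by itself, let go, at 60 to 80 degrees (value of joint light_lid between 1.047 and 1.396 rad and contact force between the fingers and light_lid below 0.1 N), for 0.4 s.
2. with the lid up, the filter slider has come to the next detent and its latch has sprung out (value of joint filter_slide between 0.027 and 0.033 m and value of joint latch_tab below 0.06 rad and value of joint light_lid above 0.8 rad), for 0.3 s.
At the end, for the whole second after the job is handed in: The lid is shut (within 3 degrees), the filter slider rests in the next detent (30 mm from its start, within 3 mm) with its latch tab out, and every cassette present lies at rest flat (within 17 degrees, either face up) inside the tote, below its rim (value of joint light_lid below 0.05 rad and value of joint filter_slide between 0.027 and 0.033 m and value of joint latch_tab below 0.06 rad and x of cassette_1 in the frame of tote between -0.125 and 0.125 m and y of cassette_1 in the frame of tote between -0.085 and 0.085 m and z of cassette_1 in the frame of tote between 0 and 0.045 m and (angle between cassette_1's own z axis and vertical below 0.3 rad or angle between cassette_1's own z axis and vertical above 2.84 rad) and linear speed of each of cassette_1, cassette_2, cassette_3, cassette_4, cassette_5, cassette_6 below 0.03 m/s and x of cassette_2 in the frame of tote between -0.125 and 0.125 m and y of cassette_2 in the frame of tote between -0.085 and 0.085 m and z of cassette_2 in the frame of tote between 0 and 0.045 m and (angle between cassette_2's own z axis and vertical below 0.3 rad or angle between cassette_2's own z axis and vertical above 2.84 rad) and x of cassette_3 in the frame of tote between -0.125 and 0.125 m and y of cassette_3 in the frame of tote between -0.085 and 0.085 m and z of cassette_3 in the frame of tote between 0 and 0.045 m and (angle between cassette_3's own z axis and vertical below 0.3 rad or angle between cassette_3's own z axis and vertical above 2.84 rad) and x of cassette_4 in the frame of tote between -0.125 and 0.125 m and y of cassette_4 in the frame of tote between -0.085 and 0.085 m and z of cassette_4 in the frame of tote between 0 and 0.045 m and (angle between cassette_4's own z axis and vertical below 0.3 rad or angle between cassette_4's own z axis and vertical above 2.84 rad) and x of cassette_5 in the frame of tote between -0.125 and 0.125 m and y of cassette_5 in the frame of tote between -0.085 and 0.085 m and z of cassette_5 in the frame of tote between 0 and 0.045 m and (angle between cassette_5's own z axis and vertical below 0.3 rad or angle between cassette_5's own z axis and vertical above 2.84 rad) and x of cassette_6 in the frame of tote between -0.125 and 0.125 m and y of cassette_6 in the frame of tote between -0.085 and 0.085 m and z of cassette_6 in the frame of tote between 0 and 0.045 m and (angle between cassette_6's own z axis and vertical below 0.3 rad or angle between cassette_6's own z axis and vertical above 2.84 rad)); the robot touches nothing.
It fails at once if the lid is laid back past upright (more than 95 degrees) (value of joint light_lid above 1.66 rad).
It fails at once if a bystander is pushed more than 4 cm or knocked over (distance of any of dish_stack, tip_box, wash_bottle, marker_pen, tube_rack, coverslip_box, tally_counter from where it was at the start of the episode above 0.04 m or angle between any of dish_stack, tip_box, wash_bottle, tube_rack, coverslip_box, tally_counter's own z axis and vertical above 0.5 rad).
Of cassette_1, cassette_2, cassette_3, cassette_4, cassette_5, cassette_6 only 4 to 6 are there at a start; the rules pass over those that are not, and their reading is None.
At some moment in a run one of cassette_1, cassette_2, cassette_3, cassette_4, cassette_5, cassette_6 may be knocked a few centimetres aside while the robot is not near it.
Once in a run the grip may slacken for a moment while it holds something.
It also fails if it takes over 208 s, if anything falls off the work surface, if the arm or the gripper's body presses on something with over 40 N, if the wrist force passes 120 N, or if a joint passes its speed limit or range.

## Working session

There is one attempt and no reset: what is moved stays moved. The work goes in short steps, Python scripts to look and compute and a shell command to move; the robot and the scene stay as the last step left them, time stands still between calls to the robot, and variables do not carry over. Pictures are saved under pics/ and viewed, and the job is handed in when it is done.

```bash
ls; mkdir -p pics
python3 - <<'E'
from plant import bot
import cv2
s=bot.sense()
print({k:(v if not hasattr(v,'tolist') else v.tolist()) for k,v in s.items()})
for n in ["side","top","wrist"]:
    cv2.imwrite(f"pics/{n}0.png",bot.grab_frame(n))
    p=bot.camera_params(n); print(n,p)
E
```

```text
pics
{'time_s': 0.0, 'joint_positions': [1.0363994417790099, 0.30043418391234716, 1.521615141835042, -3.344530608837244e-05, 1.3207275032242312, -0.06662523520507165], 'joint_velocities': [0.0011345784024709064, -0.0008709594730611605, 0.00011264140966090407, -4.087702637834789e-05, 0.00010871450212492702, -0.0008355469518659765], 'tau': [-0.0005381134360504802, -53.18094491958618, -35.271949768066406, 0.07066883845254779, 0.02446152619086206, -0.00011325003015372204], 'tool_pos': [0.24787155958933577, 0.49065912109473814, 0.20489218275153598], 'tool_rot': [0.8517307445676113, 0.523979377388145, -0.000516285297479813, 0.0002903097067624827], 'force': [-0.2553369075243501, -0.13902944112903526, 0.5148733311601553], 'ft_torque': [-0.001761563328371394, 0.026419751203360212, -0.033708322614314244], 'grip_width': 0.09430413466564659}
side {'intrinsics': array([[434.57841832,   0.        , 319.29197869],
       [  0.        , 434.57841832, 198.5346752 ],
       [  0.        ,   0.        ,   1.        ]]), 'R': array([[-0.68208054, -0.73126401, -0.00436894],
       [-0.50444074,  0.474821
[... 208 characters left out ...]
, 496.21614845, 196.38594551],
       [  0.        ,   0.        ,   1.        ]]), 'R': array([[-0.00845343, -0.99996089,  0.00260057],
       [-0.99411984,  0.00812322, -0.10798036],
       [ 0.10795501, -0.00349808, -0.99414963]]), 't': array([0.0080153 , 0.51769062, 1.65277689])}
wrist {'intrinsics': array([[299.49523471,   0.        , 317.12724514],
       [  0.        , 299.49523471, 197.25304022],
       [  0.        ,   0.        ,   1.        ]]), 'R': array([[ 4.50113901e-01,  8.92971080e-01,  3.54410211e-04],
       [ 8.58957103e-01, -4.33077135e-01,  2.73197529e-01],
       [ 2.44110979e-01, -1.22665582e-01, -9.61957891e-01]]), 't': array([-0.55057234, -0.02861029,  0.39123763])}
```

View pics/top0.png

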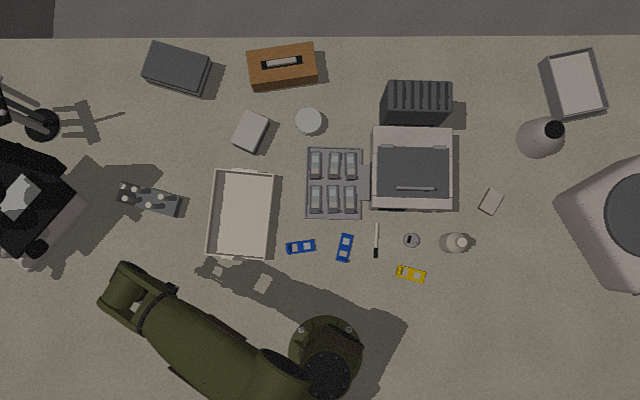

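View pics/side0.png

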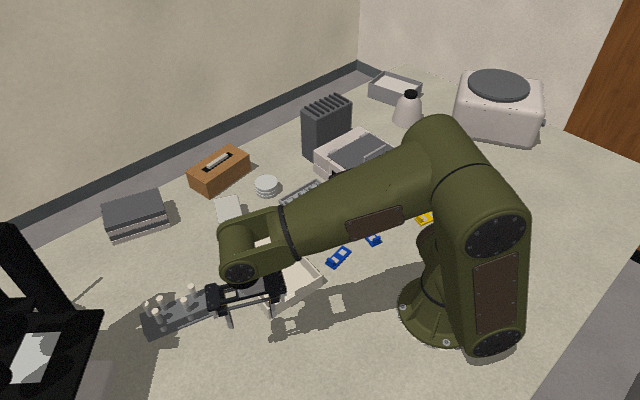

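View pics/wrist0.png

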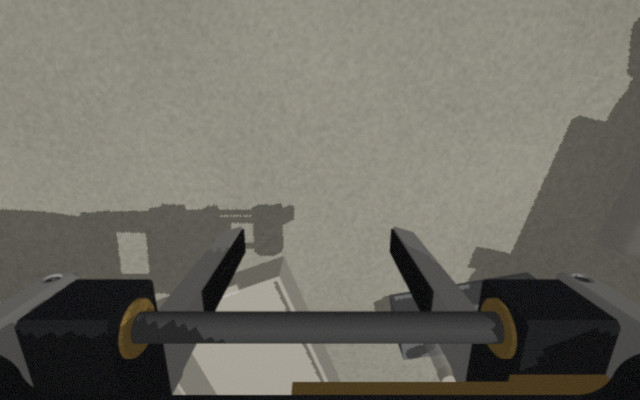

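The top view shows the imager around (410,170) and the catch tray with 6 cassettes at (333,183), tabs unclear. The tote is at (242,213). The blue and yellow look-alikes are in front, at (300,246), (344,247) and (410,273). I'll enlarge it.

```bash
cat > h.py <<'E'
from plant import bot
import numpy as np, cv2
from scipy.spatial.transform import Rotation as Ro
def p2w(cam,row,col,z,P=None):
    P=P or bot.camera_params(cam)
    K,R,t=P["intrinsics"],np.array(P["R"]),np.array(P["t"])
    d=R.T@np.linalg.solve(K,[col,row,1]); c=-R.T@t
    return c+d*(z-c[2])/d[2]
def w2p(cam,X,P=None):
    P=P or bot.camera_params(cam)
    x=P["intrinsics"]@(np.array(P["R"])@np.array(X)+np.array(P["t"])); return x[1]/x[2],x[0]/x[2]
def crop(img,r0,r1,c0,c1,f,name):
    cv2.imwrite(f"pics/{name}.png",cv2.resize(img[r0:r1,c0:c1],None,fx=f,fy=f,interpolation=cv2.INTER_CUBIC))
def st():
    s=bot.sense(); R=Ro.from_quat(s["tool_rot"]).as_matrix()
    return s,np.array(s["tool_pos"]),R
def toward(target,yaw=None):
    """shift in tool axes (mm) to reach world target TCP; yaw= desired world angle of tool x axis"""
    s,p,R=st(); d=R.T@(np.array(target)-p)*1000
    cur=np.arctan2(R[1,0],R[0,0]); out=[d.round(1).tolist()]
    if yaw is not None:
        a=-(yaw-cur) # tool z down
        out.append(round((a+np.pi/2)%np.pi-np.pi/2,3))
    print("t%.2f p %s yaw %.3f grip %.4f F %s J6 %.2f"%(s["time_s"],p.round(4),cur,s["grip_width"],np.round(s["force"],1),s["joint_positions"][5]),"->",out)
E
python3 - <<'E'
from h import *
im=bot.grab_frame("top")
crop(im,70,290,195,475,2.85,"top1")
P=bot.camera_params("top")
for n,z in [("imager",.112),("lid_bar",.155),("tote",.055),("cassette_1",.02),("light_lid",.119),("tube_rack",.1),("dish_stack",.05),("wash_bottle",.1),("tally_counter",.03),("marker_pen",.01),("coverslip_box",.02),("tip_box",.07)]:
    for d in bot.spot_in("top",n):
        r,c=d["position"]; print(n,round(d["p"],2),round(r,1),round(c,1),p2w("top",r,c,z,P).round(3))
E
```

```text
imager 0.97 156.3 400.3 [ 0.637 -0.252  0.112]
lid_bar 0.88 173.0 414.3 [ 0.576 -0.287  0.155]
tote 0.75 213.6 238.0 [0.46  0.283 0.055]
cassette_1 0.82 248.7 343.6 [ 0.341 -0.068  0.02 ]
cassette_1 0.74 199.5 316.1 [0.508 0.024 0.02 ]
cassette_1 0.68 248.3 302.1 [0.343 0.072 0.02 ]
cassette_1 0.65 163.4 332.6 [ 0.632 -0.034  0.02 ]
cassette_1 0.58 198.5 330.0 [ 0.511 -0.024  0.02 ]
cassette_1 0.55 166.5 315.0 [0.622 0.026 0.02 ]
cassette_1 0.53 163.4 350.3 [ 0.632 -0.095  0.02 ]
light_lid 0.6 170.9 410.4 [ 0.588 -0.282  0.119]
tube_rack 0.98 201.7 146.6 [0.497 0.571 0.1  ]
tube_rack 0.74 162.3 334.8 [ 0.622 -0.039  0.1  ]
tube_rack 0.73 239.4 411.2 [ 0.369 -0.282  0.1  ]
dish_stack 0.73 118.4 305.5 [0.783 0.057 0.05 ]
wash_bottle 0.63 241.1 453.8 [ 0.362 -0.418  0.1  ]
wash_bottle 0.58 173.2 411.8 [ 0.584 -0.29   0.1  ]
tally_counter 0.75 240.0 410.8 [ 0.368 -0.293  0.03 ]
coverslip_box 0.78 203.2 491.1 [ 0.491 -0.572  0.02 ]
tip_box 0.95 130.5 250.8 [0.737 0.24  0.07 ]
```

View pics/top1.png

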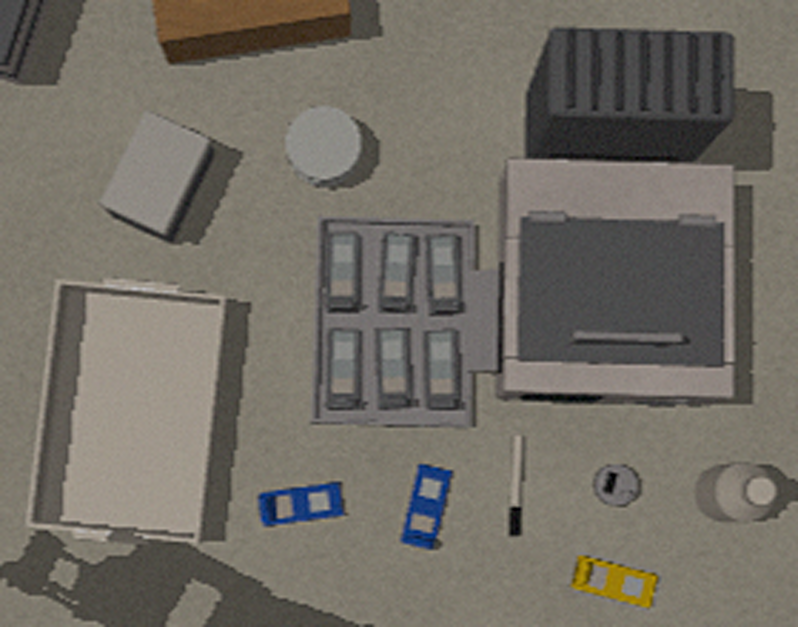

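Run:
```python
from h import *
P=bot.camera_params("top")
f=lambda u,v,z:p2w("top",70+(v+.5)/2.85-.5,195+(u+.5)/2.85-.5,z,P)
for n,u,v,z in [("deckTL",507,160,.112),("deckTR",734,166,.112),("deckBL",499,388,.112),("deckBR",734,394,.112),
 ("lidTL",520,218,.119),("lidTR",722,221,.119),("lidBL",518,358,.119),("lidBR",723,365,.119),("barL",574,335,.161),("barR",688,340,.161),
 ("trayTL",320,219,.019),("trayTR",477,222,.019),("trayBL",313,421,.019),("trayBR",474,425,.019),
 ("toteTL",57,282,.055),("toteTR",226,299,.055),("toteBL",30,526,.055),("toteBR",200,541,.055)]:
    print(n,f(u,v,z).round(4))
W=bot.camera_params("wrist"); s,p,R=st()
c=-W["R"].T@W["t"]; print("cam in tool",R.T@(c-p), "camaxes", (W["R"]@R).round(2).tolist())
```

```text
deckTL [ 0.7393 -0.1636  0.112 ]
deckTR [ 0.7302 -0.4238  0.112 ]
deckBL [ 0.4769 -0.1494  0.112 ]
deckBR [ 0.4679 -0.4141  0.112 ]
lidTL [ 0.67   -0.1763  0.119 ]
lidTR [ 0.6647 -0.4059  0.119 ]
lidBL [ 0.51   -0.1707  0.119 ]
lidBR [ 0.5002 -0.4011  0.119 ]
barL [ 0.5302 -0.2279  0.161 ]
barR [ 0.5237 -0.3528  0.161 ]
trayTL [0.6918 0.0537 0.019 ]
trayTR [ 0.6866 -0.136   0.019 ]
trayBL [0.4476 0.0633 0.019 ]
trayBR [ 0.4412 -0.1282  0.019 ]
toteTL [0.6113 0.3623 0.055 ]
toteTR [0.5895 0.1636 0.055 ]
toteBL [0.3266 0.3892 0.055 ]
toteBR [0.3077 0.193  0.055 ]
cam in tool [ 0.00039666 -0.07985843 -0.17932069] camaxes [[1.0, -0.0, -0.0], [0.0, 0.96, -0.27], [0.0, 0.27, 0.96]]
```

Run:
```python
from h import *
toward([.50,-.04,.33],1.53)
toward([.50,-.04,.33],-.038)
```

```text
t0.80 p [0.248  0.4909 0.2055] yaw 1.103 grip 0.0941 F [-0.2 -0.  -0.5] J6 -0.07 -> [[-360.2, 464.3, -124.6], np.float64(-0.427)]
t0.80 p [0.248  0.4909 0.2055] yaw 1.103 grip 0.0941 F [-0.2 -0.  -0.5] J6 -0.07 -> [[-360.2, 464.3, -124.6], np.float64(1.141)]
```

```bash
python3 -m inch '0 0 -40 0 0; -20 26 -80 0 0; -45 58 -125 0 0; -70 90 -125 -0.05 0; -97 125 -125 -0.1 0; -124 160 -125 -0.15 0; -150 194 -125 -0.2 0; -177 228 -125 -0.25 0; -203 262 -125 -0.3 0; -229 296 -125 -0.35 0' ; python3 -m inch '-26 34 0 -0.05 0; -52 68 0 -0.08 0; -78 101 0 -0.08 0; -104 134 0 -0.08 0; -120 155 0 -0.08 0; -131 168 0 -0.08 0; -131 168 0 -0.08 0; -131 168 0 -0.08 0'
python3 - <<'E'
from h import *
toward([.50,-.04,.33],1.53)
im=bot.grab_frame("wrist"); cv2.imwrite("pics/w1.png",im)
im=bot.grab_frame("top"); cv2.imwrite("pics/t1.png",im)
E
```

```text
time_s: 1.63
tool_pos: [0.3957, 0.1792, 0.3307]
tool_rot: [0.747, 0.665, 0.0, 0.0]
force: [1.1, 0.8, -0.3]
grip_width: 0.094
time_s: 2.3
tool_pos: [0.5469, 0.031, 0.3299]
tool_rot: [0.721, 0.693, -0.0, -0.0]
force: [-0.0, -0.1, -0.6]
grip_width: 0.0942
t2.30 p [0.5469 0.031  0.3299] yaw 1.532 grip 0.0942 F [-0.  -0.1 -0.6] J6 -1.54 -> [[-72.8, -44.1, -0.0], np.float64(0.002)]
```

View pics/w1.png

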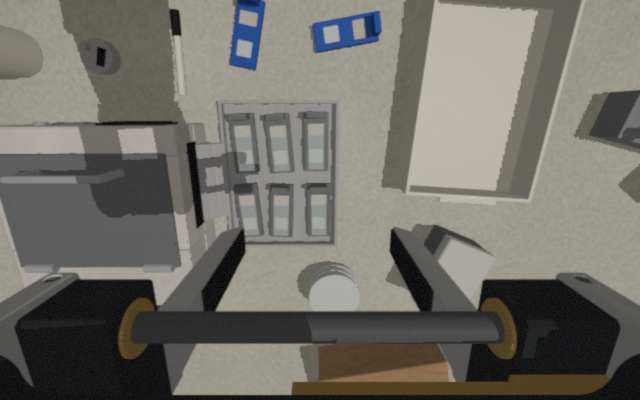

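Run:
```python
from h import *
im=cv2.imread("pics/w1.png"); crop(im,90,255,200,350,5,"w1c") if 0 else crop(im,92,252,205,350,3.7,"w1c")
```

```text
(no output)
```

View pics/w1c.png

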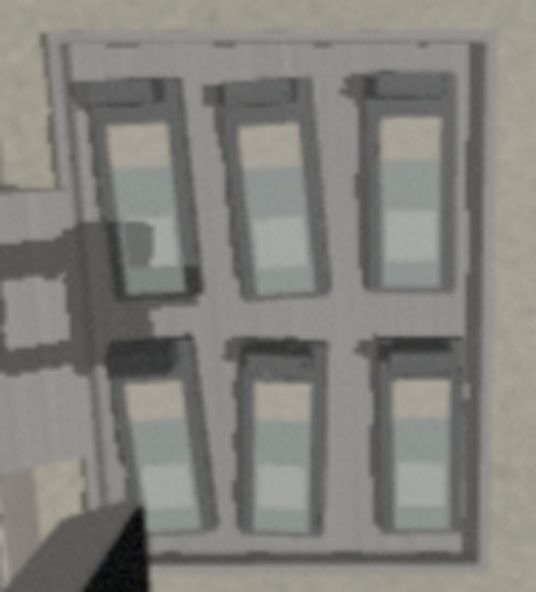

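Run:
```python
from h import *
toward([.527,-.29,.30],-.038)
```

```text
t2.40 p [0.5463 0.0321 0.3306] yaw 1.534 grip 0.0943 F [-0.7 -0.5  0.1] J6 -1.54 -> [[-322.6, -7.4, 30.6], np.float64(-1.57)]
```

```bash
python3 -m inch '-30 0 0 0.12 0; -60 0 0 0.24 0; -95 -1 0 0.36 0; -130 -2 0 0.48 0; -165 -3 0 0.6 0; -200 -4 0 0.72 0; -235 -5 0 0.84 0; -265 -6 0 0.96 0; -295 -7 10 1.08 0; -315 -7 20 1.20 0' ; python3 -m inch '0 0 0 0.12 0; 0 0 0 0.24 0; 0 0 0 0.36 0; 0 0 0 0.37 0; 0 0 0 0.37 0'
python3 - <<'E'
from h import *
toward([.527,-.29,.30],-.038)
P=bot.camera_params("wrist")
im=bot.grab_frame("wrist"); cv2.imwrite("pics/w2.png",im)
for n,z in [("lid_bar",.161),("lid_hinge",.113),("light_lid",.119)]:
    for d in bot.spot_in("wrist",n):
        r,c=d["position"]; print(n,round(d["p"],2),round(r,1),round(c,1),p2w("wrist",r,c,z,P).round(4))
E
```

```text
time_s: 3.23
tool_pos: [0.5275, -0.2844, 0.311]
tool_rot: [0.987, 0.163, 0.001, 0.001]
force: [0.6, -0.6, 0.7]
grip_width: 0.094
time_s: 3.65
tool_pos: [0.5281, -0.2822, 0.3109]
tool_rot: [1.0, -0.016, 0.0, 0.0]
force: [-0.6, 0.2, 0.2]
grip_width: 0.0938
t3.65 p [ 0.5281 -0.2822  0.3109] yaw -0.033 grip 0.0938 F [-0.6  0.2  0.2] J6 -0.52 -> [[-0.8, 7.8, 10.9], np.float64(0.005)]
lid_bar 0.56 164.3 363.1 [ 0.5801 -0.259   0.161 ]
lid_hinge 0.96 163.2 358.0 [ 0.5808 -0.2657  0.113 ]
light_lid 0.96 160.8 361.6 [ 0.5845 -0.2618  0.119 ]
light_lid 0.63 0.0 283.6 [ 0.4984 -0.0836  0.119 ]
light_lid 0.34 0.0 398.1 [ 0.6226 -0.0876  0.119 ]
```

View pics/w2.png

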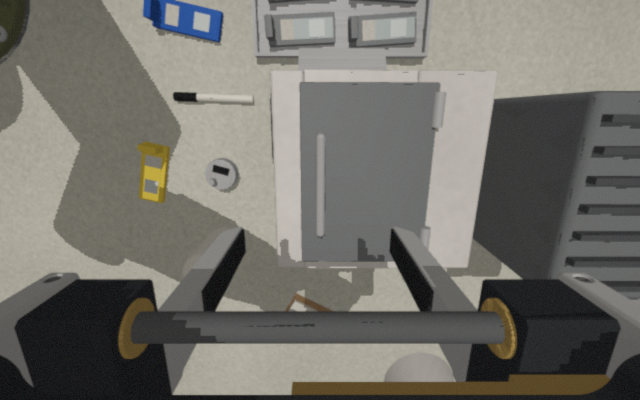

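Run:
```python
from h import *
P=bot.camera_params("wrist")
for n,r,c,z in [("barL",134,321,.161),("barR",236,321,.161),("lidFL",82,301,.119),("lidBL",82,438,.119),("lidFR",262,302,.119),("deckFL",71,272,.112),("deckBL",71,496,.112),("deckBR",268,470,.112),("deckFR",268,278,.112)]:
    print(n,p2w("wrist",r,c,z,P).round(4))
```

```text
barL [ 0.5343 -0.2251  0.161 ]
barR [ 0.5308 -0.3436  0.161 ]
lidFL [ 0.5133 -0.1681  0.119 ]
lidBL [ 0.6723 -0.1733  0.119 ]
lidFR [ 0.5036 -0.3992  0.119 ]
deckFL [ 0.4796 -0.1542  0.112 ]
deckBL [ 0.7419 -0.1629  0.112 ]
deckBR [ 0.7387 -0.4201  0.112 ]
deckFR [ 0.469  -0.4111  0.112 ]
```

```bash
python3 -m inch '0 3 30 0 0.4; 1 5 60 0 0.5; 1 5 90 0 0.5; 1 5 115 0 0.5; 1 5 140 0 0.5; 1 5 155 0 0.5; 1 5 165 0 0.5; 1 5 168 0 0.5; 1 5 168 0 0.5' 25
python3 - <<'E'
from h import *
toward([.529,-.287,.142],-.035)
im=bot.grab_frame("wrist"); cv2.imwrite("pics/w3.png",im)
E
```

```text
time_s: 4.6
tool_pos: [0.5288, -0.2881, 0.1424]
tool_rot: [1.0, -0.018, -0.0, -0.0]
force: [-0.2, -0.1, 0.6]
grip_width: 0.0469
t4.60 p [ 0.5288 -0.2881  0.1424] yaw -0.036 grip 0.0469 F [-0.2 -0.1  0.6] J6 -0.52 -> [[0.2, -1.1, 0.4], np.float64(-0.001)]
```

View pics/w3.png

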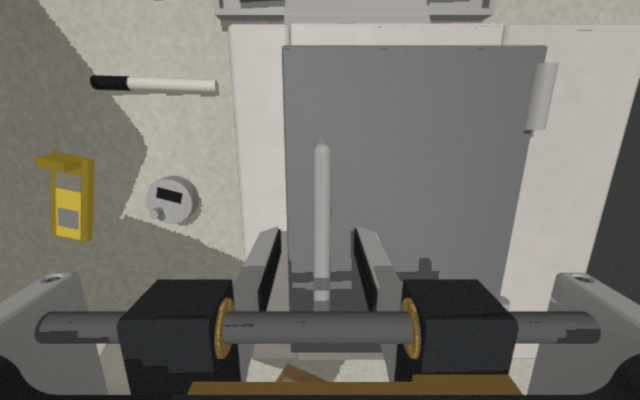

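```bash
python3 -m inch '0 0 0 0 1; 0 0 0 0 1; 0 0 0 0 1; 0 0 0 0 1; 0 0 0 0 1; 0 0 0 0 1' 25
python3 - <<'E'
from h import *
toward([.529,-.287,.142],-.035)
E
```

```text
time_s: 5.15
tool_pos: [0.5305, -0.2883, 0.1428]
tool_rot: [1.0, -0.018, 0.002, 0.0]
force: [34.4, -2.7, -15.0]
grip_width: 0.0104
t5.15 p [ 0.5305 -0.2883  0.1428] yaw -0.037 grip 0.0104 F [ 34.4  -2.7 -15. ] J6 -0.52 -> [[-1.5, -1.2, 0.8], np.float64(-0.002)]
```

```bash
python3 -m inch '1 0 0 0 1; 2 0 0 0 1; 2 0 0 0 1'
python3 - <<'E'
from h import *
toward([.529,-.287,.142],-.035)
for d in range(0,82,4):
    a=np.radians(d);print(d,round(140-140*np.cos(a)+48*np.sin(a),1),round(-(140*np.sin(a)+48*np.cos(a)-48),1))
E
```

```text
time_s: 5.4
tool_pos: [0.5313, -0.2883, 0.1427]
tool_rot: [1.0, -0.018, 0.001, 0.0]
force: [5.5, -0.1, 0.8]
grip_width: 0.0093
t5.40 p [ 0.5313 -0.2883  0.1427] yaw -0.037 grip 0.0093 F [ 5.5 -0.1  0.8] J6 -0.52 -> [[-2.3, -1.2, 0.7], np.float64(-0.002)]
0 0.0 -0.0
4 3.7 -9.6
8 8.0 -19.0
12 13.0 -28.1
16 18.7 -36.7
20 24.9 -45.0
24 31.6 -52.8
28 38.9 -60.1
32 46.7 -66.9
36 55.0 -73.1
40 63.6 -78.8
44 72.6 -83.8
48 82.0 -88.2
52 91.6 -91.9
56 101.5 -94.9
60 111.6 -97.2
64 121.8 -98.9
68 132.1 -99.8
72 142.4 -100.0
76 152.7 -99.5
80 163.0 -98.2
```

```bash
python3 -m inch '2 0 -4 0 1; 4 0 -10 0 1; 6 0 -15 0 1; 8 0 -19 0 1; 10 0 -23 0 1; 13 0 -28 0 1; 16 0 -33 0 1; 19 0 -37 0 1; 19 0 -37 0 1; 19 0 -37 0 1'
python3 - <<'E'
from h import *
toward([.5333+.0187,-.287,.142+.0367],-.035)
E
```

```text
time_s: 6.23
tool_pos: [0.5499, -0.289, 0.1804]
tool_rot: [1.0, -0.018, 0.0, 0.0]
force: [-3.9, 1.3, 3.9]
grip_width: 0.009
t6.23 p [ 0.5499 -0.289   0.1804] yaw -0.037 grip 0.0090 F [-3.9  1.3  3.9] J6 -0.51 -> [[2.0, -2.1, 1.7], np.float64(-0.002)]
```

```bash
python3 -m inch '3 0 -4 0 1; 6 0 -8 0 1; 13 0 -16 0 1; 20 0 -23 0 1; 28 0 -30 0 1; 36 0 -36 0 1; 45 0 -42 0 1; 54 0 -47 0 1; 54 0 -47 0 1; 54 0 -47 0 1'
python3 - <<'E'
from h import *
toward([.5333+.0726,-.287,.142+.0838],-.035)
im=bot.grab_frame("side"); cv2.imwrite("pics/s2.png",im)
E
```

```text
time_s: 7.07
tool_pos: [0.6043, -0.2913, 0.2291]
tool_rot: [1.0, -0.018, 0.002, 0.001]
force: [-4.7, 1.0, 13.2]
grip_width: 0.0091
t7.07 p [ 0.6043 -0.2913  0.2291] yaw -0.037 grip 0.0091 F [-4.7  1.  13.2] J6 -0.47 -> [[1.4, -4.4, 3.3], np.float64(-0.002)]
```

View pics/s2.png

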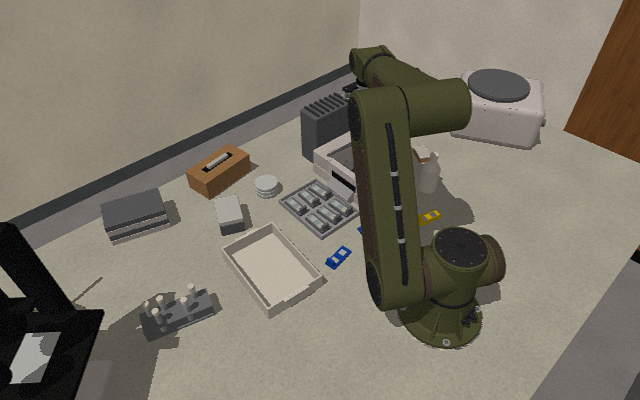

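```bash
python3 -m inch '4 0 -4 0 1; 9 0 -6 0 1; 19 0 -10 0 1; 29 0 -13 0 1; 39 0 -16 0 1; 49 0 -18 0 1; 55 0 -19 0 1; 60 0 -19 0 1; 60 0 -19 0 1; 60 0 -19 0 1'
python3 - <<'E'
from h import *
toward([.5333+.1321,-.287,.142+.0998],-.035)
E
```

```text
time_s: 7.95
tool_pos: [0.6644, -0.2937, 0.2465]
tool_rot: [1.0, -0.019, 0.001, 0.001]
force: [2.1, -3.4, 5.6]
grip_width: 0.0089
t7.95 p [ 0.6644 -0.2937  0.2465] yaw -0.037 grip 0.0089 F [ 2.1 -3.4  5.6] J6 -0.43 -> [[0.7, -6.7, 4.7], np.float64(-0.002)]
```

```bash
python3 -m inch '0 0 0 0 0.75; 0 0 0 0 0.75; 0 0 0 0 0.75; 0 0 0 0 0.75'
python3 -m inch '0 0 -6 0 0.75; 0 0 -18 0 0.75; 0 0 -35 0 0.75; 0 0 -60 0 0.75; 0 0 -90 0 0.75; -20 0 -110 0 0.75; -50 0 -110 0 0.75; -80 0 -110 0 0.75; -80 0 -110 0 0.75'
python3 - <<'E'
from h import *
toward([.545,-.29,.30],1.53)
im=bot.grab_frame("wrist"); cv2.imwrite("pics/w4.png",im)
im=bot.grab_frame("top"); crop(im,70,290,195,475,2.85,"t4")
E
```

```text
time_s: 8.28
tool_pos: [0.6636, -0.2929, 0.2452]
tool_rot: [1.0, -0.018, -0.0, -0.0]
force: [-0.2, -0.0, 0.2]
grip_width: 0.0232
time_s: 9.03
tool_pos: [0.5796, -0.2899, 0.356]
tool_rot: [1.0, -0.019, -0.001, -0.0]
force: [0.3, 0.3, 0.7]
grip_width: 0.0234
t9.03 p [ 0.5796 -0.2899  0.356 ] yaw -0.038 grip 0.0234 F [0.3 0.3 0.7] J6 -0.48 -> [[-34.5, 1.4, 56.1], np.float64(-1.568)]
```

View pics/w4.png

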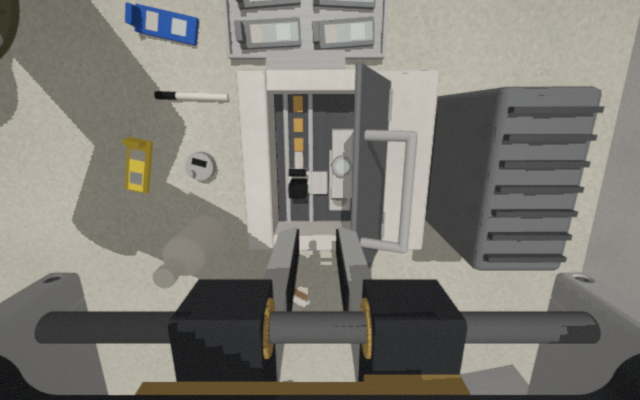

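View pics/t4.png

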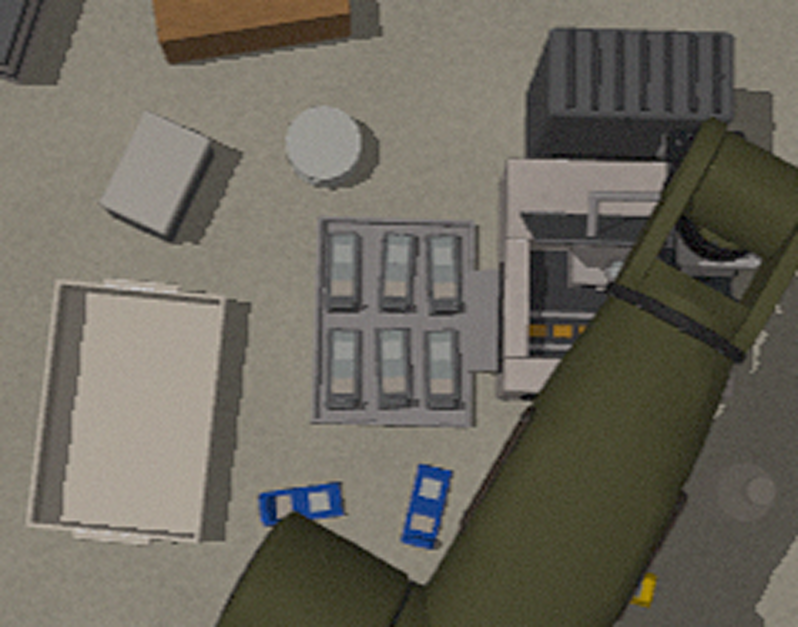

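Run:
```python
from h import *
P=bot.camera_params("wrist")
im=bot.grab_frame("wrist"); crop(im,80,240,230,400,4.5,"w5")
for n in ["slide_grip","tab_head","filter_slide","latch_tab","bay_floor"]:
    for d in bot.spot_in("wrist",n):
        r,c=d["position"]; print(n,round(d["p"],2),round(r,1),round(c,1),p2w("wrist",r,c,.1,P).round(4))
```

```text
slide_grip 0.91 182.5 307.4 [ 0.5684 -0.3102  0.1   ]
tab_head 0.76 168.8 293.9 [ 0.5495 -0.2888  0.1   ]
filter_slide 0.66 184.8 307.4 [ 0.5682 -0.3138  0.1   ]
latch_tab 0.8 168.6 296.5 [ 0.5533 -0.2887  0.1   ]
bay_floor 0.56 151.2 392.0 [ 0.6932 -0.2683  0.1   ]
```

View pics/w5.png

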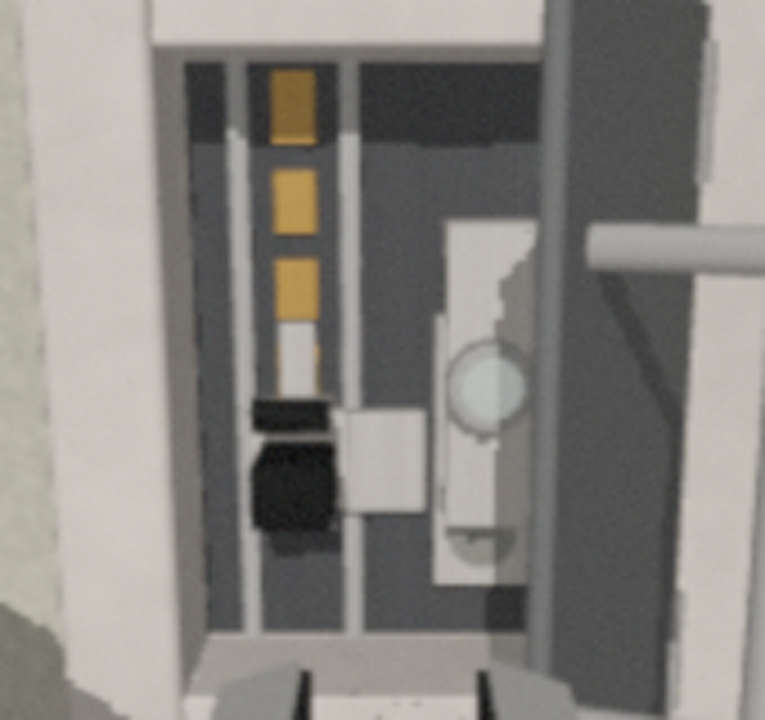

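Run:
```python
from h import *
P=bot.camera_params("wrist")
for n,u,v,z in [("head L edge",291,400,.098),("head ctr",291,415,.1),("head right edge",291,432,.1),("grip fixed face far edge",292,533,.106),("grip near edge",292,465,.106),("gripF",252,500,.106),("gripR",335,500,.106)]:
    print(n,p2w("wrist",80+v/4.5,230+u/4.5,z,P).round(4))
```

```text
head L edge [ 0.5514 -0.2889  0.098 ]
head ctr [ 0.5513 -0.2935  0.1   ]
head right edge [ 0.551  -0.2991  0.1   ]
grip fixed face far edge [ 0.5499 -0.3319  0.106 ]
grip near edge [ 0.5512 -0.3088  0.106 ]
gripF [ 0.5374 -0.3202  0.106 ]
gripR [ 0.5647 -0.3211  0.106 ]
```

```bash
python3 - <<'E'
from h import *
toward([.550,-.312,.30],1.535)
E
python3 -m inch '-10 5 0 -0.12 0.5; -20 10 0 -0.24 0.25; -30 15 0 -0.36 0.25; -30 20 0 -0.48 0.25; -30 23 10 -0.6 0.25; -30 23 20 -0.72 0.25; -30 23 30 -0.84 0.25; -30 23 40 -0.96 0.25; -30 23 50 -1.08 0.25; -30 23 56 -1.2 0.25'
python3 -m inch '0 0 0 -0.12 0.25; 0 0 0 -0.24 0.25; 0 0 0 -0.36 0.25; 0 0 0 -0.37 0.25;0 0 0 -0.37 0.25'
python3 - <<'E'
from h import *
toward([.550,-.3135,.30],1.535)
im=bot.grab_frame("wrist"); cv2.imwrite("pics/w6.png",im)
E
```

```text
t9.43 p [ 0.5844 -0.2902  0.3549] yaw -0.037 grip 0.0235 F [-0.1  0.4 -0.2] J6 -0.48 -> [[-33.6, 23.1, 54.9], np.float64(1.57)]
time_s: 10.27
tool_pos: [0.5532, -0.312, 0.298]
tool_rot: [0.834, 0.552, -0.0, -0.001]
force: [-0.2, -0.1, -0.2]
grip_width: 0.0707
time_s: 10.68
tool_pos: [0.5532, -0.3121, 0.2992]
tool_rot: [0.721, 0.693, -0.0, -0.0]
force: [-0.0, 0.1, 0.3]
grip_width: 0.0704
t10.68 p [ 0.5532 -0.3121  0.2992] yaw 1.530 grip 0.0704 F [-0.   0.1  0.3] J6 -2.10 -> [[-1.5, -3.2, -0.8], np.float64(-0.005)]
```

View pics/w6.png

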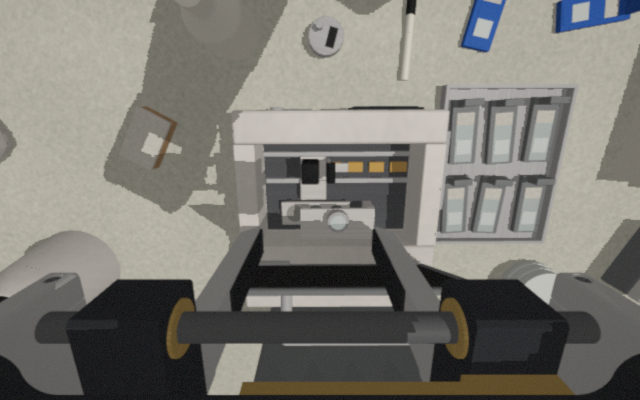

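Run:
```python
from h import *
im=cv2.imread("pics/w6.png"); crop(im,140,240,240,420,4.4,"w6c")
```

```text
(no output)
```

View pics/w6c.png

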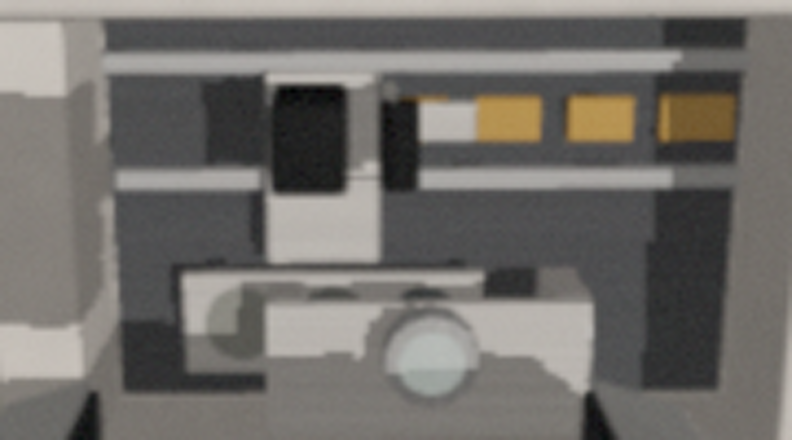

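Run:
```python
from h import *
P=bot.camera_params("wrist")
for n,u,v,z in [("gripL",274,140,.106),("gripR",345,140,.106),("headL",382,140,.1),("headR",418,140,.1),("grip front top",310,86,.106),("grip rear top",310,190,.106)]:
    print(n,p2w("wrist",140+v/4.4,240+u/4.4,z,P).round(4))
toward([.550,-.314,.077],1.535)
```

```text
gripL [ 0.5453 -0.3296  0.106 ]
gripR [ 0.5462 -0.3092  0.106 ]
headL [ 0.5478 -0.2984  0.1   ]
headR [ 0.5482 -0.288   0.1   ]
grip front top [ 0.5302 -0.3185  0.106 ]
grip rear top [ 0.5605 -0.3199  0.106 ]
t10.73 p [ 0.5531 -0.3121  0.2992] yaw 1.529 grip 0.0705 F [ 0.2 -0.9  0.6] J6 -2.10 -> [[-2.1, -3.0, 222.2], np.float64(-0.006)]
```

```bash
python3 -m inch '0 -5 30 -0.006 0.25; -1 -5 60 -0.006 0.25; -1 -5 90 -0.006 0.25; -1 -5 120 -0.006 0.25; -1 -5 145 -0.006 0.25; -1 -5 170 -0.006 0.25; -1 -5 170 -0.006 0.25'
python3 - <<'E'
from h import *
toward([.548,-.313,.077],1.535)
im=bot.grab_frame("wrist"); cv2.imwrite("pics/w7.png",im)
E
```

```text
time_s: 11.32
tool_pos: [0.5462, -0.3118, 0.1243]
tool_rot: [0.719, 0.695, -0.001, -0.004]
force: [-1.1, 0.5, -0.4]
grip_width: 0.0704
t11.32 p [ 0.5462 -0.3118  0.1243] yaw 1.536 grip 0.0704 F [-1.1  0.5 -0.4] J6 -2.11 -> [[-1.4, 2.2, 47.3], np.float64(0.001)]
```

View pics/w7.png

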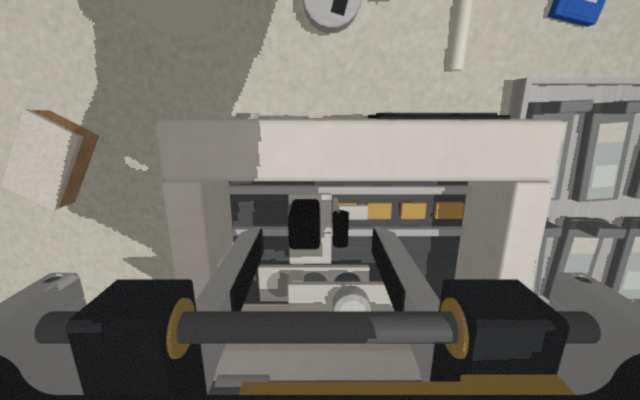

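```bash
python3 -m inch '0 0 15 0 0.25; 0 0 28 0 0.25; 0 0 38 0 0.25; 0 0 45 0 0.25; 0 0 47 0 0.25; 0 0 47 0 0.25; 0 0 47 0 0.25'
python3 - <<'E'
from h import *
toward([.548,-.313,.077],1.535)
im=bot.grab_frame("wrist"); cv2.imwrite("pics/w8.png",im)
E
```

```text
time_s: 11.95
tool_pos: [0.5481, -0.313, 0.083]
tool_rot: [0.718, 0.696, 0.0, 0.0]
force: [-0.7, -0.4, 0.0]
grip_width: 0.0704
t11.95 p [ 0.5481 -0.313   0.083 ] yaw 1.539 grip 0.0704 F [-0.7 -0.4  0. ] J6 -2.12 -> [[0.0, -0.1, 6.0], np.float64(0.004)]
```

View pics/w8.png

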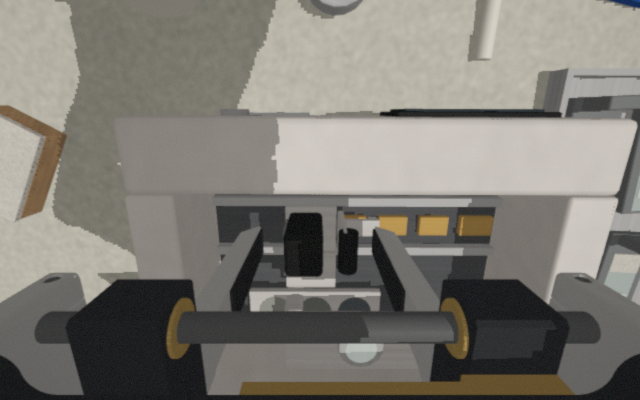

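```bash
python3 -m inch '0 0 5 0 0.4; 0 0 5 0 0.5; 0 0 5 0 0.6; 0 0 5 0 0.8; 0 0 5 0 1; 0 0 5 0 1; 0 0 5 0 1; 0 0 5 0 1' 22
python3 - <<'E'
from h import *
toward([.548,-.313,.077],1.535)
E
```

```text
time_s: 12.67
tool_pos: [0.5479, -0.3131, 0.0776]
tool_rot: [0.718, 0.696, -0.0, 0.0]
force: [0.5, -2.5, 1.4]
grip_width: 0.0349
t12.67 p [ 0.5479 -0.3131  0.0776] yaw 1.539 grip 0.0349 F [ 0.5 -2.5  1.4] J6 -2.12 -> [[0.2, 0.1, 0.6], np.float64(0.004)]
```

```bash
python3 -m inch '4 0 0 0 1; 8 0 0 0 1; 12 0 0 0 1; 16 0 0 0 1; 20 0 0 0 1; 24 0 0 0 1; 28 0 0 0 1; 30 0 0 0 1; 30 0 0 0 1; 30 0 0 0 1'
python3 - <<'E'
from h import *
toward([.548,-.313,.077],1.535)
im=bot.grab_frame("wrist"); cv2.imwrite("pics/w9.png",im)
E
```

```text
time_s: 13.5
tool_pos: [0.549, -0.2824, 0.0776]
tool_rot: [0.718, 0.696, 0.0, -0.0]
force: [1.9, 2.2, 3.3]
grip_width: 0.0347
t13.50 p [ 0.549  -0.2824  0.0776] yaw 1.539 grip 0.0347 F [1.9 2.2 3.3] J6 -2.07 -> [[-30.6, -0.0, 0.5], np.float64(0.004)]
```

View pics/w9.png

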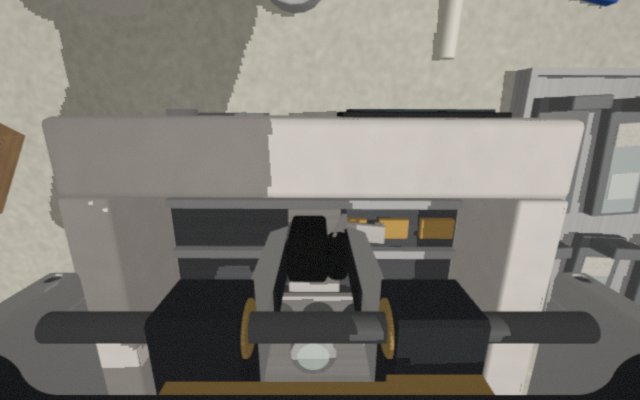

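```bash
python3 -m inch '0 0 0 0 0.55; 0 0 0 0 0.5; 0 0 0 0 0.45; 0 0 0 0 0.35; 0 0 0 0 0.3; 0 0 0 0 0.3; 0 0 0 0 0.3'
python3 - <<'E'
from h import *
toward([.548,-.313,.077],1.535)
im=bot.grab_frame("wrist"); cv2.imwrite("pics/w10.png",im); crop(im,180,300,220,420,3.9,"w10c")
E
```

```text
time_s: 14.13
tool_pos: [0.5487, -0.283, 0.0773]
tool_rot: [0.718, 0.696, -0.0, -0.0]
force: [-1.2, 0.5, -0.3]
grip_width: 0.0655
t14.13 p [ 0.5487 -0.283   0.0773] yaw 1.539 grip 0.0655 F [-1.2  0.5 -0.3] J6 -2.07 -> [[-30.0, 0.3, 0.3], np.float64(0.004)]
```

View pics/w10c.png

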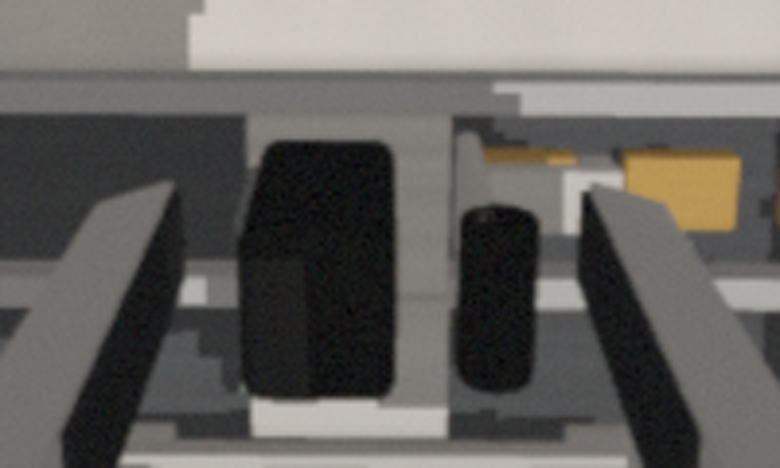

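```bash
python3 -m inch '0 0 -8 0 0.3; 0 0 -20 0 0.3; 0 0 -45 0 0.3; 0 0 -75 0 0.3; 0 0 -110 0 0.3; 0 0 -145 0 0.3; 0 0 -180 0 0.3; 0 0 -215 0 0.3; 0 0 -250 0 0.4; 0 0 -283 0 0.5'
python3 - <<'E'
from h import *
im=bot.grab_frame("wrist"); cv2.imwrite("pics/w11.png",im); crop(im,100,260,200,440,3.2,"w11c")
toward([.6636,-.2929,.36],-.038)
E
```

```text
time_s: 15.02
tool_pos: [0.5482, -0.2826, 0.3642]
tool_rot: [0.718, 0.696, 0.0, 0.001]
force: [-0.0, 0.4, -0.7]
grip_width: 0.0559
t15.07 p [ 0.5488 -0.2829  0.3711] yaw 1.539 grip 0.0520 F [-0.3 -0.1  5.9] J6 -2.07 -> [[-6.3, 115.0, 12.2], np.float64(-1.565)]
```

View pics/w11c.png

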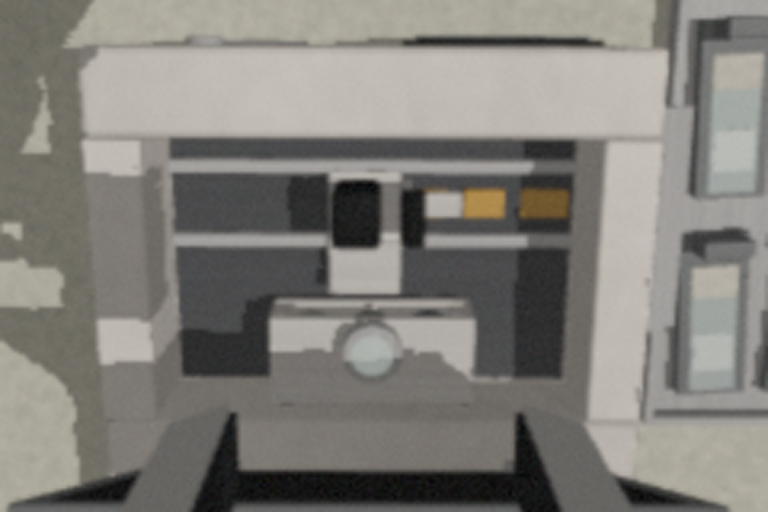

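Run:
```python
from h import *
P=bot.camera_params("wrist")
for n,u,v,z in [("gripL",333,213,.106),("gripR",380,213,.106),("headL",403,213,.1),("headR",425,213,.1)]:
    print(n,p2w("wrist",100+v/3.2,200+u/3.2,z,P).round(4))
toward([.6636,-.2929,.36],-.038)
```

```text
gripL [ 0.5497 -0.3029  0.106 ]
gripR [ 0.5503 -0.2809  0.106 ]
headL [ 0.5518 -0.27    0.1   ]
headR [ 0.5521 -0.2595  0.1   ]
t15.07 p [ 0.5488 -0.2829  0.3711] yaw 1.539 grip 0.0520 F [-0.3 -0.1  5.9] J6 -2.07 -> [[-6.3, 115.0, 12.2], np.float64(-1.565)]
```

```bash
python3 -m inch '0 10 0 0.12 0.6; 0 20 0 0.24 0.75; 0 35 0 0.36 0.75; -1 50 0 0.48 0.75; -2 65 0 0.6 0.75; -3 80 0 0.72 0.75; -4 90 0 0.84 0.75; -5 100 0 0.96 0.75; -6 110 0 1.08 0.75; -6 115 0 1.2 0.75'
python3 -m inch '0 0 0 0.12 0.75; 0 0 0 0.24 0.75; 0 0 0 0.36 0.75; 0 0 0 0.37 0.75; 0 0 0 0.37 0.75; 0 0 0 0.37 0.75'
python3 - <<'E'
from h import *
toward([.6636,-.2929,.2452],-.038)
im=bot.grab_frame("wrist"); cv2.imwrite("pics/w12.png",im)
E
```

```text
time_s: 15.9
tool_pos: [0.664, -0.2924, 0.361]
tool_rot: [0.986, 0.166, 0.0, 0.0]
force: [-1.5, 0.2, 0.2]
grip_width: 0.0236
time_s: 16.4
tool_pos: [0.6634, -0.2925, 0.361]
tool_rot: [1.0, -0.014, 0.0, 0.0]
force: [0.2, -0.5, 0.7]
grip_width: 0.0237
t16.40 p [ 0.6634 -0.2925  0.361 ] yaw -0.027 grip 0.0237 F [ 0.2 -0.5  0.7] J6 -0.44 -> [[0.1, 0.4, 115.8], np.float64(0.011)]
```

View pics/w12.png

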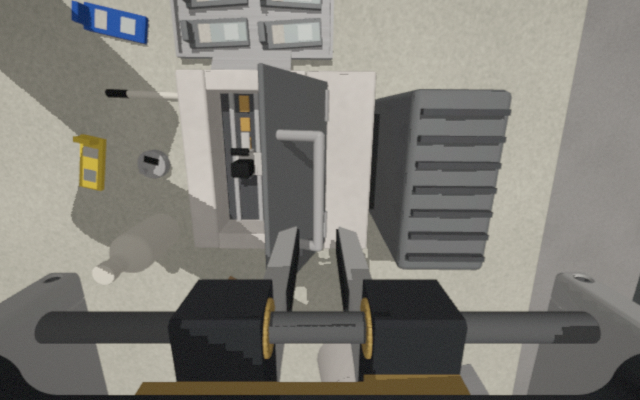

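```bash
python3 -m inch '0 0 30 0.011 0.75; 0 0 60 0.011 0.75; 0 0 80 0.011 0.75; 0 0 95 0.011 0.75; 0 0 107 0.011 0.75; 0 0 114 0.011 0.75; 0 0 115 0.011 0.75; 0 0 115 0.011 0.75'
python3 -m inch '0 0 0 0 1; 0 0 0 0 1; 0 0 0 0 1; 0 0 0 0 1' 25
python3 - <<'E'
from h import *
toward([.6636,-.2929,.2452],-.038)
E
```

```text
time_s: 17.12
tool_pos: [0.6636, -0.2926, 0.2457]
tool_rot: [1.0, -0.02, 0.0, 0.0]
force: [-0.1, -0.9, 1.1]
grip_width: 0.0238
time_s: 17.45
tool_pos: [0.6638, -0.2927, 0.2464]
tool_rot: [1.0, -0.021, 0.001, 0.0]
force: [0.7, -0.4, 4.3]
grip_width: 0.009
t17.45 p [ 0.6638 -0.2927  0.2464] yaw -0.042 grip 0.0090 F [ 0.7 -0.4  4.3] J6 -0.42 -> [[-0.2, 0.2, 1.2], np.float64(-0.004)]
```

```bash
python3 -m inch '-4 0 0 0 1; -10 0 1 0 1; -20 0 3 0 1; -30 0 5 0 1; -40 0 8 0 1; -50 0 12 0 1; -59 0 16 0 1; -68 0 21 0 1; -68 0 21 0 1; -68 0 21 0 1'
python3 - <<'E'
from h import *
toward([.6636,-.2929,.2452],-.038)
E
```

```text
time_s: 18.28
tool_pos: [0.5947, -0.2896, 0.2246]
tool_rot: [1.0, -0.021, -0.001, -0.0]
force: [-6.3, 2.9, 2.8]
grip_width: 0.0095
t18.28 p [ 0.5947 -0.2896  0.2246] yaw -0.042 grip 0.0095 F [-6.3  2.9  2.8] J6 -0.47 -> [[69.0, 0.3, -20.8], np.float64(-0.004)]
```

```bash
python3 -m inch '-4 0 3 0 1; -9 0 6 0 1; -17 0 12 0 1; -25 0 19 0 1; -32 0 26 0 1; -39 0 34 0 1; -45 0 42 0 1; -51 0 51 0 1; -51 0 51 0 1; -51 0 51 0 1'
python3 - <<'E'
from h import *
toward([.5313,-.287,.1427],-.038)
E
```

```text
time_s: 19.12
tool_pos: [0.5444, -0.2874, 0.1728]
tool_rot: [1.0, -0.021, -0.001, -0.0]
force: [-1.8, 1.2, -3.8]
grip_width: 0.0095
t19.12 p [ 0.5444 -0.2874  0.1728] yaw -0.042 grip 0.0095 F [-1.8  1.2 -3.8] J6 -0.50 -> [[-13.0, 0.2, 30.2], np.float64(-0.004)]
```

```bash
python3 -m inch '-3 0 5 0 1; -5 0 9 0 1; -7 0 14 0 1; -9 0 19 0 1; -11 0 24 0 1; -13 0 28 0 1; -13 0 30 0 1; -13 0 31 0 1; -13 0 31 0 1'
python3 - <<'E'
from h import *
toward([.5313,-.287,.1427],-.038)
E
```

```text
time_s: 19.87
tool_pos: [0.5314, -0.287, 0.1436]
tool_rot: [1.0, -0.021, -0.0, 0.0]
force: [-9.1, 5.9, 12.8]
grip_width: 0.0093
t19.87 p [ 0.5314 -0.287   0.1436] yaw -0.042 grip 0.0093 F [-9.1  5.9 12.8] J6 -0.51 -> [[-0.1, -0.0, 0.9], np.float64(-0.004)]
```

```bash
python3 -m inch '0 0 1 0 1; 0 0 1 0 1; 0 0 1 0 0.6; 0 0 0 0 0.5; 0 0 -1 0 0.5; 0 0 -2 0 0.5; 0 0 -15 0 0.5; 0 0 -40 0 0.5; 0 0 -75 0 0.5; 0 0 -110 0 0.3'
python3 - <<'E'
from h import *
toward([.5,-.1,.26],-.038)
im=bot.grab_frame("wrist"); cv2.imwrite("pics/w13.png",im)
E
```

```text
time_s: 20.7
tool_pos: [0.5313, -0.2868, 0.2531]
tool_rot: [1.0, -0.021, -0.001, -0.0]
force: [0.5, 0.8, -0.4]
grip_width: 0.0509
t20.70 p [ 0.5313 -0.2868  0.2531] yaw -0.042 grip 0.0509 F [ 0.5  0.8 -0.4] J6 -0.51 -> [[-39.2, -185.4, -6.7], np.float64(-0.004)]
```

View pics/w13.png

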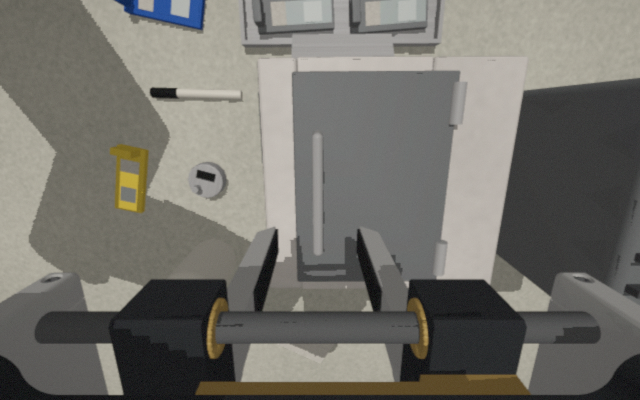

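```bash
python3 -m inch '0 0 -25 0 0; 0 -30 -50 0 0; 0 -65 -50 0 0; 5 -100 -50 0 0; 10 -135 -50 0 0; 10 -170 -50 0 0; 10 -200 -50 0 0; 10 -220 -50 0 0; 10 -220 -50 0 0'
python3 - <<'E'
from h import *
toward([.5,-.1,.26],-.038)
P=bot.camera_params("wrist")
im=bot.grab_frame("wrist"); cv2.imwrite("pics/w14.png",im)
for d in bot.spot_in("wrist","cassette_1"):
        r,c=d["position"]; print(round(d["p"],2),round(r,1),round(c,1),p2w("wrist",r,c,.015,P).round(4))
im=bot.grab_frame("top"); crop(im,70,290,195,475,2.85,"t14")
E
```

```text
time_s: 21.5
tool_pos: [0.5511, -0.0644, 0.3024]
tool_rot: [1.0, -0.019, 0.0, -0.0]
force: [-0.3, -0.1, 0.9]
grip_width: 0.094
t21.50 p [ 0.5511 -0.0644  0.3024] yaw -0.039 grip 0.0940 F [-0.3 -0.1  0.9] J6 -0.14 -> [[-49.7, 37.5, 42.4], np.float64(-0.001)]
0.94 179.7 365.7 [ 0.6279 -0.0901  0.015 ]
0.91 145.1 367.4 [ 0.6301 -0.0356  0.015 ]
0.84 174.0 186.6 [ 0.3442 -0.0702  0.015 ]
0.84 283.7 163.2 [ 0.2722 -0.2643  0.015 ]
0.73 68.5 174.5 [0.3509 0.0846 0.015 ]
0.7 143.9 291.7 [ 0.5135 -0.0294  0.015 ]
0.66 181.7 292.6 [ 0.5113 -0.089   0.015 ]
0.64 103.3 288.5 [0.5124 0.0305 0.015 ]
0.62 101.7 369.4 [0.6326 0.0282 0.015 ]
```

View pics/w14.png

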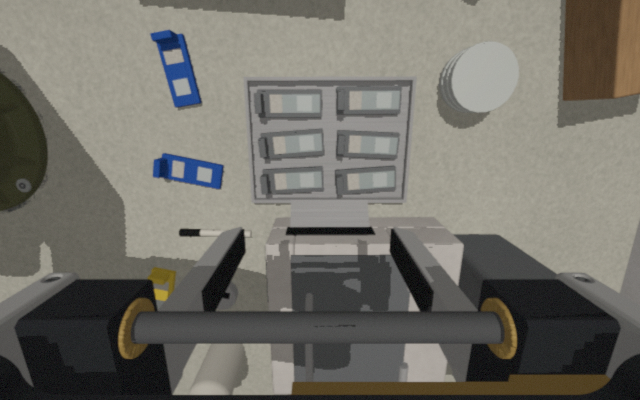

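View pics/t14.png

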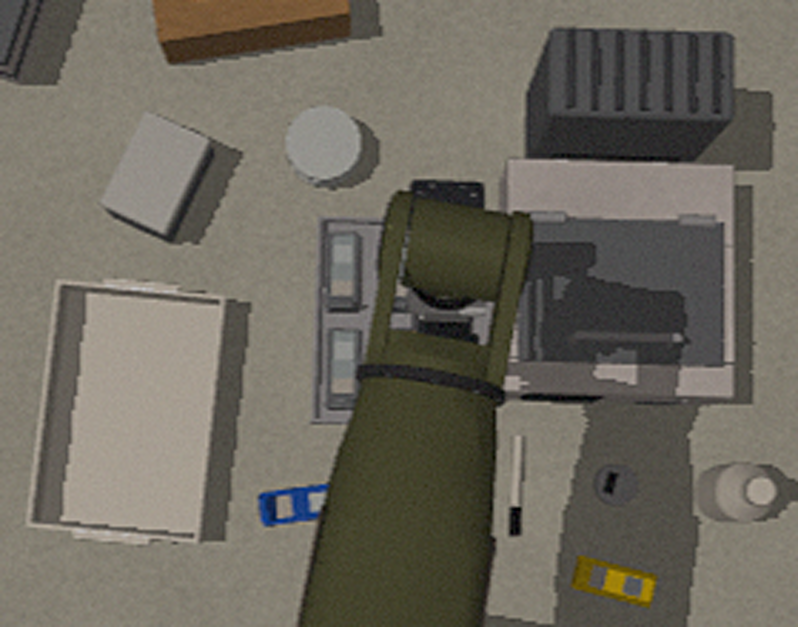

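Run:
```python
from h import *
im=cv2.imread("pics/w14.png"); crop(im,70,210,240,420,4.2,"w14c")
```

```text
(no output)
```

View pics/w14c.png

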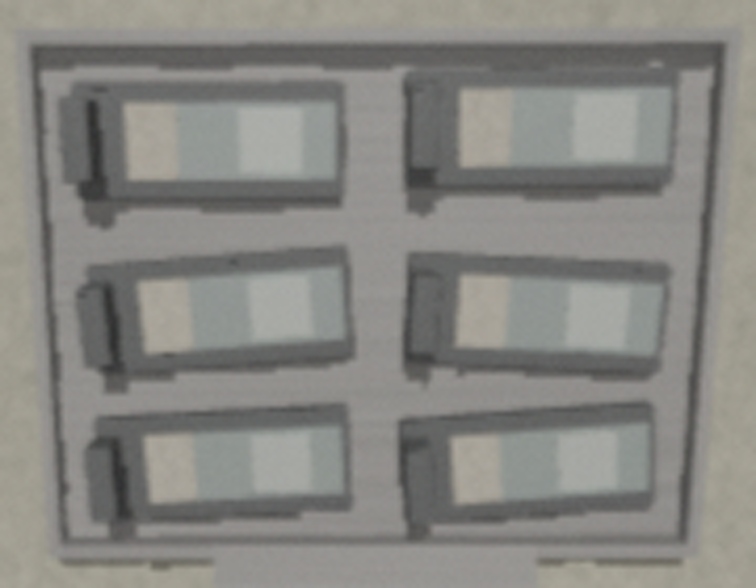

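```bash
cat > cs.py <<'E'
from h import *
def rep(P,s,r0,c0,lst):
    for n,tu,tv,eu,ev in lst:
        a=p2w("wrist",r0+tv/s,c0+tu/s,.039,P)[:2]; b=p2w("wrist",r0+ev/s,c0+eu/s,.015,P)[:2]
        d=b-a; print(n,"tab",a.round(4),"len",np.hypot(*d).round(4),"yaw",np.arctan2(d[1],d[0]).round(3))
E
python3 - <<'E'
from cs import *
rep(bot.camera_params("wrist"),4.2,70,240,[("A",75,139,343,143),("B",95,327,350,301),("C",102,478,350,455),("D",423,125,672,130),("E",420,312,663,319),("F",416,478,652,456)])
E
```

```text
A tab [0.4714 0.028 ] len 0.0903 yaw -0.048
B tab [ 0.4725 -0.0348] len 0.0898 yaw 0.034
C tab [ 0.4701 -0.0889] len 0.0901 yaw -0.004
D tab [0.5883 0.0277] len 0.0898 yaw -0.049
E tab [ 0.586  -0.0342] len 0.0913 yaw -0.096
F tab [ 0.5834 -0.0935] len 0.0911 yaw -0.009
```

Run:
```python
from h import *
toward([.4714,.028,.10],-.048)
```

```text
t21.65 p [ 0.551  -0.0681  0.3022] yaw -0.042 grip 0.0940 F [-0.3  0.1  0.2] J6 -0.15 -> [[-83.5, -92.8, 202.2], np.float64(0.006)]
```

```bash
python3 -m inch '-20 -25 30 0 0.5; -45 -50 60 0 0.6; -65 -75 90 0 0.6; -84 -93 120 0 0.6; -84 -93 150 0 0.6; -84 -93 180 0 0.6; -84 -93 202 0 0.6; -84 -93 202 0 0.6; -84 -93 202 0 0.6'
python3 - <<'E'
from h import *
toward([.4714,.028,.018],-.048)
im=bot.grab_frame("wrist"); cv2.imwrite("pics/w15.png",im)
E
```

```text
time_s: 22.4
tool_pos: [0.4708, 0.0279, 0.1004]
tool_rot: [1.0, -0.022, -0.001, 0.0]
force: [0.2, -0.2, 0.4]
grip_width: 0.0389
t22.40 p [0.4708 0.0279 0.1004] yaw -0.043 grip 0.0389 F [ 0.2 -0.2  0.4] J6 0.02 -> [[0.7, -0.1, 82.4], np.float64(0.005)]
```

View pics/w15.png

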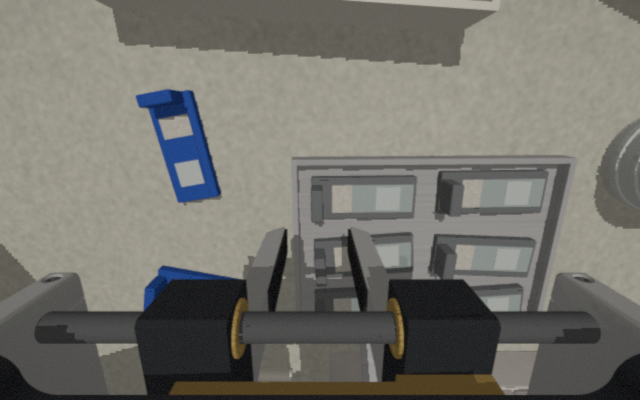

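```bash
python3 -m inch '1 0 25 0.005 0.7; 1 0 45 0.005 0.72; 1 0 60 0.005 0.72; 1 0 70 0.005 0.72; 1 0 76 0.005 0.72; 1 0 78 0.005 0.72; 1 0 78 0.005 1; 1 0 78 0.005 1; 1 0 78 0.005 1; 1 0 78 0.005 1' 25
python3 - <<'E'
from h import *
toward([.4714,.028,.022],-.048)
im=bot.grab_frame("wrist"); cv2.imwrite("pics/w16.png",im)
E
```

```text
time_s: 23.28
tool_pos: [0.4724, 0.0287, 0.0232]
tool_rot: [1.0, -0.023, 0.001, 0.0]
force: [-1.6, -0.6, 6.0]
grip_width: 0.01
t23.28 p [0.4724 0.0287 0.0232] yaw -0.047 grip 0.0100 F [-1.6 -0.6  6. ] J6 0.03 -> [[-1.0, 0.8, 1.2], np.float64(0.001)]
```

View pics/w16.png

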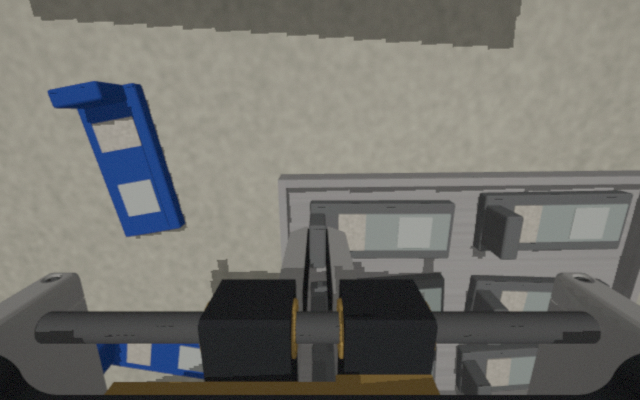

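```bash
python3 -m inch '0 0 -8 0 1; 0 0 -25 0 1; 0 0 -50 0 1; 0 0 -80 0 1; 0 0 -110 0 1; 0 0 -110 0 1'
python3 - <<'E'
from h import *
R=Ro.from_euler('z',-.10).as_matrix()[:2,:2]
for k,l in dict(RL=(15,58),RM=(15,0),RR=(15,-58),FL=(-97,58),FM=(-97,0),FR=(-97,-58)).items():
    print(k,([.459,.277]+R@np.array(l)/1000).round(4))
toward(list([.459,.277]+R@np.array([.015,.058]))+[.13],-.10)
im=bot.grab_frame("wrist"); cv2.imwrite("pics/w17.png",im)
E
```

```text
time_s: 23.83
tool_pos: [0.4741, 0.0288, 0.1382]
tool_rot: [1.0, -0.023, 0.004, -0.0]
force: [0.9, -0.3, 0.3]
grip_width: 0.0094
RL [0.4797 0.3332]
RM [0.4739 0.2755]
RR [0.4681 0.2178]
FL [0.3683 0.3444]
FM [0.3625 0.2867]
FR [0.3567 0.229 ]
t23.83 p [0.4741 0.0288 0.1382] yaw -0.047 grip 0.0094 F [ 0.9 -0.3  0.3] J6 0.03 -> [[-8.7, -304.3, 8.3], np.float64(0.053)]
```

View pics/w17.png

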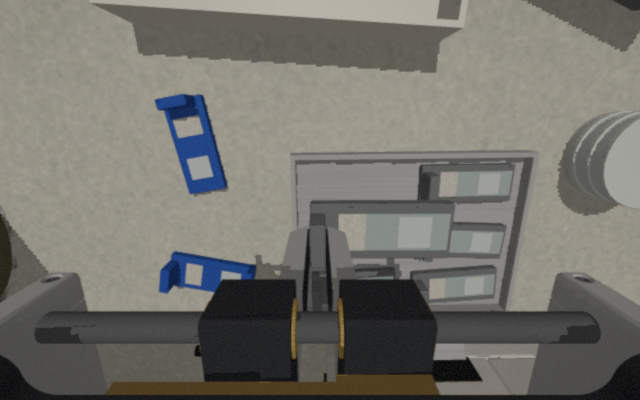

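```bash
python3 -m inch '0 -25 0 0 1; 0 -55 0 0 1; -2 -90 0 0.01 1; -3 -125 0 0.02 1; -4 -160 0 0.03 1; -5 -195 0 0.04 1; -6 -230 0 0.053 1; -7 -260 0 0.053 1; -8 -285 0 0.053 1; -8 -304 0 0.053 1'
python3 - <<'E'
from h import *
toward([.4797,.3332,.025],-.10)
E
python3 -m inch '0 0 0 0 1; 0 0 0 0 1'
python3 - <<'E'
from h import *
toward([.4797,.3332,.025],-.10)
im=bot.grab_frame("wrist"); cv2.imwrite("pics/w18.png",im)
E
```

```text
time_s: 24.72
tool_pos: [0.4772, 0.3346, 0.1311]
tool_rot: [0.999, -0.049, -0.001, 0.0]
force: [-0.3, -0.5, 0.5]
grip_width: 0.0096
t24.72 p [0.4772 0.3346 0.1311] yaw -0.099 grip 0.0096 F [-0.3 -0.5  0.5] J6 0.65 -> [[2.8, 1.1, 106.1], np.float64(0.001)]
time_s: 24.88
tool_pos: [0.4775, 0.3329, 0.1312]
tool_rot: [0.999, -0.049, -0.001, 0.001]
force: [-0.0, -0.3, -0.5]
grip_width: 0.0093
t24.88 p [0.4775 0.3329 0.1312] yaw -0.099 grip 0.0093 F [-0.  -0.3 -0.5] J6 0.64 -> [[2.3, -0.7, 106.2], np.float64(0.001)]
```

View pics/w18.png

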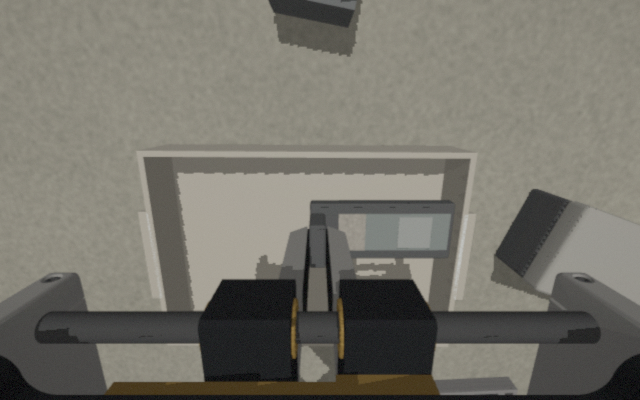

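```bash
python3 - <<'E'
from h import *
P=bot.camera_params("wrist")
for n,r,c in [("rimFL out",153,139),("rimRL out",153,475),("floor FL(z.005)",175,178)]:
    print(n,p2w("wrist",r,c,.055 if 'rim' in n else .005,P).round(4))
print([ ([.459,.277]+Ro.from_euler('z',-.1).as_matrix()[:2,:2]@np.array(q)).round(4) for q in [(-.145,.1),(.145,.1),(-.14,.095)]])
E
python3 -m inch '2 0 30 0 1; 2 0 60 0 1; 2 0 85 0 1; 2 0 97 0 1; 2 0 103 0 1; 2 0 105 0 1; 2 0 105 0 1'
python3 -m inch '0 0 0 0 0.85; 0 0 0 0 0.8; 0 0 0 0 0.8; 0 0 0 0 0.8; 0 0 -8 0 0.8; 0 0 -25 0 0.8; 0 0 -55 0 0.7; 0 0 -90 0 0.6; 0 0 -130 0 0.5; 0 0 -150 0 0.5'
python3 - <<'E'
from h import *
toward([.4725,-.0348,.15],.034)
im=bot.grab_frame("wrist"); cv2.imwrite("pics/w19.png",im)
E
```

```text
rimFL out [0.3313 0.3938 0.055 ]
rimRL out [0.6162 0.3656 0.055 ]
floor FL(z.005) [0.3355 0.3638 0.005 ]
[array([0.3247, 0.391 ]), array([0.6133, 0.362 ]), array([0.3292, 0.3855])]
time_s: 25.52
tool_pos: [0.4807, 0.3324, 0.0282]
tool_rot: [0.999, -0.05, 0.0, -0.0]
force: [0.6, 0.1, 0.2]
grip_width: 0.0101
time_s: 26.35
tool_pos: [0.481, 0.3332, 0.1831]
tool_rot: [0.999, -0.05, 0.002, -0.002]
force: [0.2, 1.0, 0.6]
grip_width: 0.0425
t26.35 p [0.481  0.3332 0.1831] yaw -0.100 grip 0.0425 F [0.2 1.  0.6] J6 0.64 -> [[28.1, 367.1, 31.9], np.float64(-0.134)]
```

View pics/w19.png

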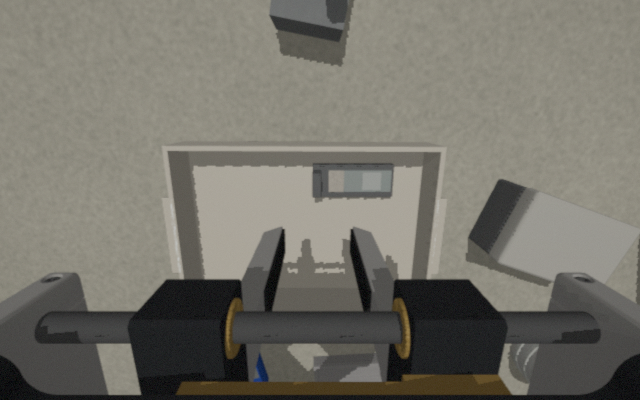

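```bash
python3 -m inch '0 20 0 0 0.5; 2 50 0 0 0.6; 5 88 0 -0.02 0.6; 8 126 0 -0.04 0.6; 11 164 0 -0.06 0.6; 14 202 0 -0.08 0.6; 17 240 0 -0.1 0.6; 20 278 0 -0.12 0.6; 23 316 30 -0.134 0.6; 26 350 60 -0.134 0.6'
python3 -m inch '2 18 30 0 0.65; 2 18 30 0 0.7; 2 18 30 0 0.7; 2 18 30 0 0.7'
python3 - <<'E'
from cs import *
toward([.4725,-.0348,.022],.034)
P=bot.camera_params("wrist")
im=bot.grab_frame("wrist"); cv2.imwrite("pics/w20.png",im)
print([w2p("wrist",x,P) for x in [(.4725,-.0348,.039),(.4701,-.0889,.039)]])
E
```

```text
time_s: 27.23
tool_pos: [0.4717, -0.0122, 0.1255]
tool_rot: [1.0, 0.017, 0.002, 0.0]
force: [0.8, 0.1, -1.3]
grip_width: 0.0374
time_s: 27.57
tool_pos: [0.4744, -0.0277, 0.0956]
tool_rot: [1.0, 0.017, 0.001, 0.0]
force: [0.9, -0.2, 0.7]
grip_width: 0.0281
t27.57 p [ 0.4744 -0.0277  0.0956] yaw 0.034 grip 0.0281 F [ 0.9 -0.2  0.7] J6 -0.17 -> [[-2.2, 7.1, 73.6], np.float64(0.0)]
[(np.float64(220.74397975535248), np.float64(314.2035499382961)), (np.float64(278.03242669665707), np.float64(309.5227810276696))]
```

View pics/w20.png

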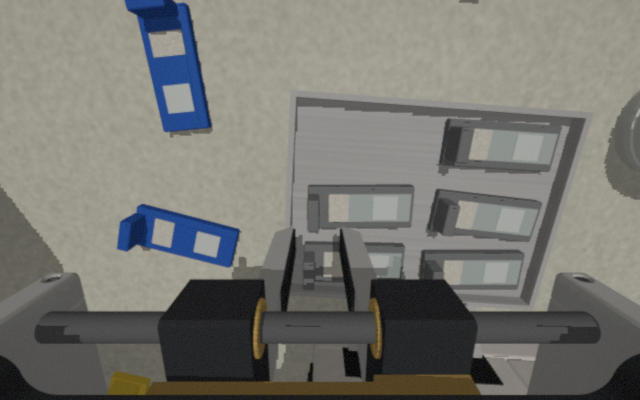

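Run:
```python
from cs import *
im=cv2.imread("pics/w20.png"); crop(im,85,310,280,600,2.5,"w20c")
P=bot.camera_params("wrist"); print(p2w("wrist",212,314,.039,P))
```

```text
[ 0.47233561 -0.02695148  0.039     ]
```

View pics/w20c.png

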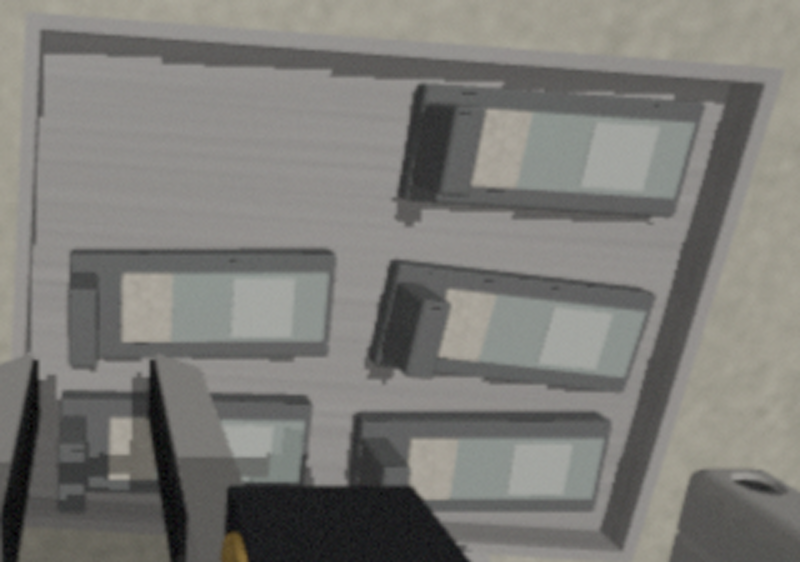

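```bash
python3 -m inch '0 0 0 0 0.7; 0 0 0 0 0.7; 0 0 0 0 0.7'
python3 - <<'E'
from cs import *
s,p,R=st();P=bot.camera_params("wrist")
im=bot.grab_frame("wrist"); crop(im,85,310,280,600,2.5,"w21c")
print(p, st()[1], w2p("wrist",(.4725,-.031,.039),P))
E
```

```text
time_s: 27.87
tool_pos: [0.4741, -0.0276, 0.0951]
tool_rot: [1.0, 0.017, 0.001, 0.0]
force: [0.9, -0.9, 0.2]
grip_width: 0.028
[ 0.47413755 -0.02762817  0.09508547] [ 0.47402588 -0.02773461  0.09490016] (np.float64(216.70978191510414), np.float64(314.61608360701564))
```

View pics/w21c.png

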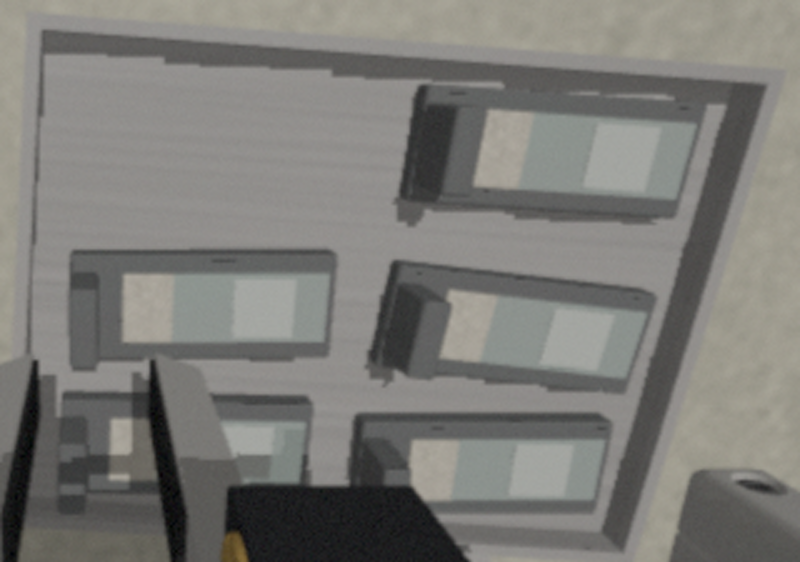

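```bash
python3 -m inch '-1 1 25 0 0.72; -1 1 45 0 0.72; -1 1 60 0 0.72; -1 1 70 0 0.72; -1 1 73 0 0.72; -1 1 73 0 0.72; -1 1 73 0 1; -1 1 73 0 1; -1 1 73 0 1; -1 1 73 0 1' 25
python3 -m inch '0 0 0 0 1; 0 0 -8 0 1; 0 0 -25 0 1; 0 0 -50 0 1; 0 0 -80 0 1; 0 0 -110 0 1; 0 0 -110 0 1'
python3 - <<'E'
from h import *
toward([.477,.278,.13],-.10)
im=bot.grab_frame("wrist"); cv2.imwrite("pics/w22.png",im)
E
```

```text
time_s: 28.75
tool_pos: [0.4733, -0.0292, 0.0221]
tool_rot: [1.0, 0.017, 0.001, 0.0]
force: [-2.3, 0.2, 6.0]
grip_width: 0.01
time_s: 29.33
tool_pos: [0.475, -0.0294, 0.1372]
tool_rot: [1.0, 0.017, 0.004, 0.001]
force: [0.3, -0.8, 0.1]
grip_width: 0.0098
t29.33 p [ 0.475  -0.0294  0.1372] yaw 0.034 grip 0.0098 F [ 0.3 -0.8  0.1] J6 -0.17 -> [[12.4, -307.2, 6.9], np.float64(0.134)]
```

View pics/w22.png

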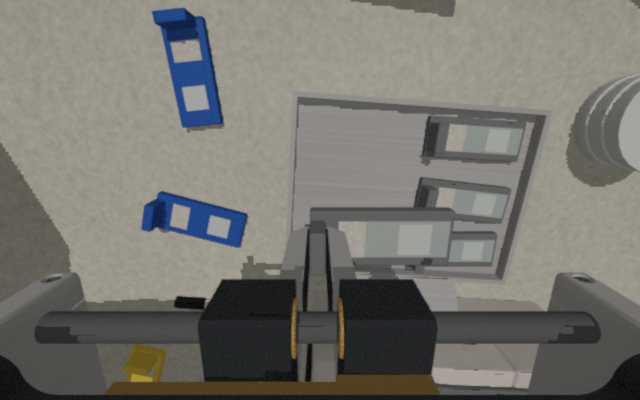

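```bash
python3 -m inch '0 -25 0 0 1; 0 -55 0 0.02 1; 2 -90 0 0.04 1; 4 -125 0 0.06 1; 6 -160 0 0.08 1; 8 -195 0 0.1 1; 10 -230 0 0.12 1; 11 -260 0 0.134 1; 12 -285 0 0.134 1; 12 -307 0 0.134 1'
python3 -m inch '0 0 0 0 1; 0 0 30 0 1; 0 0 60 0 1; 0 0 80 0 1; 0 0 95 0 1; 0 0 102 0 1; 0 0 104 0 1; 0 0 104 0 1'
python3 - <<'E'
from h import *
toward([.477,.278,.025],-.10)
E
```

```text
time_s: 30.22
tool_pos: [0.4736, 0.2797, 0.1302]
tool_rot: [0.999, -0.05, -0.001, 0.0]
force: [0.1, -0.0, 0.3]
grip_width: 0.0101
time_s: 30.88
tool_pos: [0.4744, 0.2776, 0.0273]
tool_rot: [0.999, -0.05, -0.0, 0.0]
force: [-0.3, -0.2, -0.5]
grip_width: 0.0103
t30.88 p [0.4744 0.2776 0.0273] yaw -0.100 grip 0.0103 F [-0.3 -0.2 -0.5] J6 0.56 -> [[2.6, -0.6, 2.3], np.float64(-0.0)]
```

```bash
python3 -m inch '0 0 3 0 1; 0 0 3 0 0.85; 0 0 3 0 0.8; 0 0 3 0 0.8; 0 0 3 0 0.8; 0 0 -8 0 0.8; 0 0 -25 0 0.8; 0 0 -55 0 0.7; 0 0 -90 0 0.6; 0 0 -125 0 0.6'
python3 - <<'E'
from h import *
toward([.4701,-.083,.12],-.004)
im=bot.grab_frame("wrist"); cv2.imwrite("pics/w23.png",im)
E
```

```text
time_s: 31.72
tool_pos: [0.474, 0.2779, 0.1546]
tool_rot: [0.999, -0.05, -0.0, 0.0]
force: [0.3, 0.2, 0.6]
grip_width: 0.0354
t31.72 p [0.474  0.2779 0.1546] yaw -0.100 grip 0.0354 F [0.3 0.2 0.6] J6 0.56 -> [[32.1, 359.5, 34.7], np.float64(-0.096)]
```

View pics/w23.png

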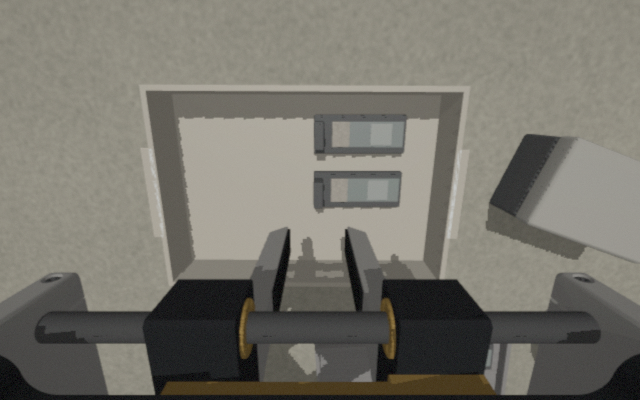

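Two are in and lying flat. Next is C.

```bash
python3 -m inch '0 20 -5 0 0.6; 3 50 -5 0 0.65; 6 88 -5 -0.02 0.7; 9 126 -5 -0.04 0.7; 13 164 -5 -0.06 0.7; 17 202 -5 -0.08 0.7; 21 240 0 -0.096 0.7; 25 278 0 -0.096 0.7; 29 316 20 -0.096 0.7; 32 345 35 -0.096 0.7'
python3 -m inch '0 15 0 0 0.7; 0 15 0 0 0.7; 0 15 0 0 0.7'
python3 - <<'E'
from cs import *
toward([.4701,-.083,.022],-.004)
P=bot.camera_params("wrist")
im=bot.grab_frame("wrist"); cv2.imwrite("pics/w24.png",im);  crop(im,85,310,280,600,2.5,"w24c")
print([w2p("wrist",x,P) for x in [(.4701,-.083,.039)]])
E
```

```text
time_s: 32.6
tool_pos: [0.4718, -0.0708, 0.118]
tool_rot: [1.0, -0.002, 0.001, 0.0]
force: [0.5, 1.3, 0.0]
grip_width: 0.0283
time_s: 32.85
tool_pos: [0.4719, -0.0837, 0.118]
tool_rot: [1.0, -0.003, 0.0, 0.0]
force: [-0.9, 0.8, -0.8]
grip_width: 0.0282
t32.85 p [ 0.4719 -0.0837  0.118 ] yaw -0.006 grip 0.0282 F [-0.9  0.8 -0.8] J6 -0.25 -> [[-1.8, -0.7, 96.0], np.float64(-0.002)]
[(np.float64(204.00504564663507), np.float64(314.87997095019176))]
```

View pics/w24c.png

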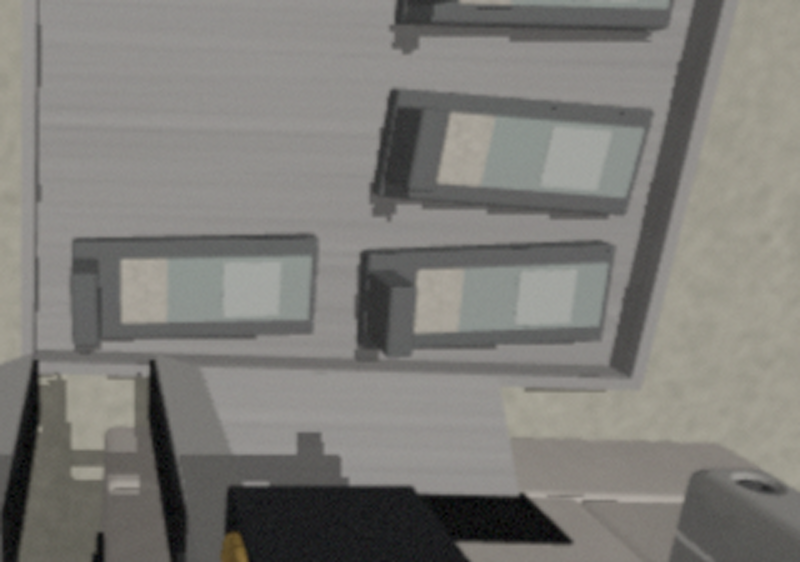

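```bash
python3 -m inch '-1 2 30 0 0.72; -2 2 60 0 0.72; -2 2 80 0 0.72; -2 2 92 0 0.72; -2 2 96 0 0.72; -2 2 96 0 0.72; -2 2 96 0 1; -2 2 96 0 1; -2 2 96 0 1; -2 2 96 0 1' 25
python3 -m inch '0 0 0 0 1; 0 0 -8 0 1; 0 0 -25 0 1; 0 0 -50 0 1; 0 0 -80 0 1; 0 0 -110 0 1; 0 0 -110 0 1'
python3 - <<'E'
from h import *
toward([.471,.220,.13],-.10)
im=bot.grab_frame("wrist"); cv2.imwrite("pics/w25.png",im)
E
```

```text
time_s: 33.73
tool_pos: [0.4703, -0.0854, 0.0223]
tool_rot: [1.0, -0.002, 0.001, 0.0]
force: [-2.3, 2.4, 7.1]
grip_width: 0.0099
time_s: 34.32
tool_pos: [0.4719, -0.086, 0.1373]
tool_rot: [1.0, -0.002, 0.004, 0.001]
force: [0.9, 0.2, 0.4]
grip_width: 0.0097
t34.32 p [ 0.4719 -0.086   0.1373] yaw -0.004 grip 0.0097 F [0.9 0.2 0.4] J6 -0.25 -> [[-2.2, -306.0, 6.6], np.float64(0.096)]
```

View pics/w25.png

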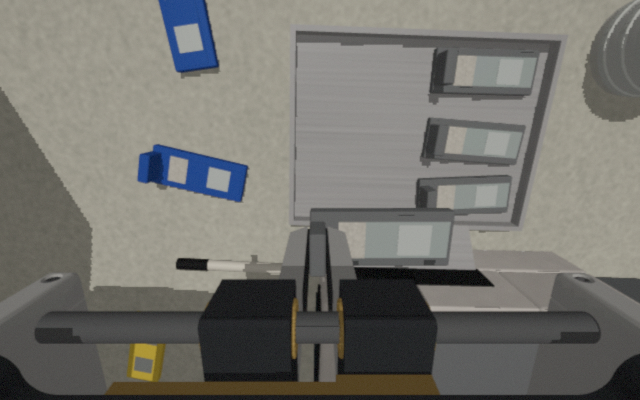

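```bash
python3 -m inch '0 -25 0 0 1; 0 -55 0 0.02 1; 0 -90 0 0.04 1; 0 -125 0 0.06 1; 0 -160 0 0.08 1; 0 -195 0 0.096 1; 0 -230 0 0.096 1; 0 -260 0 0.096 1; -1 -285 0 0.096 1; -1 -306 0 0.096 1'
python3 -m inch '0 0 0 0 1; 0 0 30 0 1; 0 0 60 0 1; 0 0 80 0 1; 0 0 95 0 1; 0 0 102 0 1; 0 0 107 0 1; 0 0 107 0 1'
python3 - <<'E'
from h import *
toward([.471,.220,.025],-.10)
E
python3 -m inch '0 0 0 0 1; 0 0 0 0 0.85; 0 0 0 0 0.8; 0 0 0 0 0.8; 0 0 0 0 0.8; 0 0 -8 0 0.8; 0 0 -25 0 0.8; 0 0 -55 0 0.7; 0 0 -90 0 0.6; 0 0 -125 0 0.6'
python3 - <<'E'
from h import *
toward([.5883,.033,.12],-.049)
im=bot.grab_frame("wrist"); cv2.imwrite("pics/w26.png",im)
E
```

```text
time_s: 35.2
tool_pos: [0.469, 0.2223, 0.1304]
tool_rot: [0.999, -0.049, -0.001, 0.0]
force: [0.5, -0.8, -1.1]
grip_width: 0.01
time_s: 35.87
tool_pos: [0.4697, 0.2201, 0.0238]
tool_rot: [0.999, -0.05, -0.001, 0.0]
force: [0.1, 0.8, -0.4]
grip_width: 0.01
t35.87 p [0.4697 0.2201 0.0238] yaw -0.100 grip 0.0100 F [ 0.1  0.8 -0.4] J6 0.47 -> [[1.3, -0.0, -1.2], np.float64(-0.0)]
time_s: 36.7
tool_pos: [0.4695, 0.2204, 0.1513]
tool_rot: [0.999, -0.05, -0.0, 0.0]
force: [0.5, 0.5, -0.2]
grip_width: 0.0349
t36.70 p [0.4695 0.2204 0.1513] yaw -0.100 grip 0.0349 F [ 0.5  0.5 -0.2] J6 0.47 -> [[136.9, 174.6, 31.3], np.float64(-0.051)]
```

View pics/w26.png

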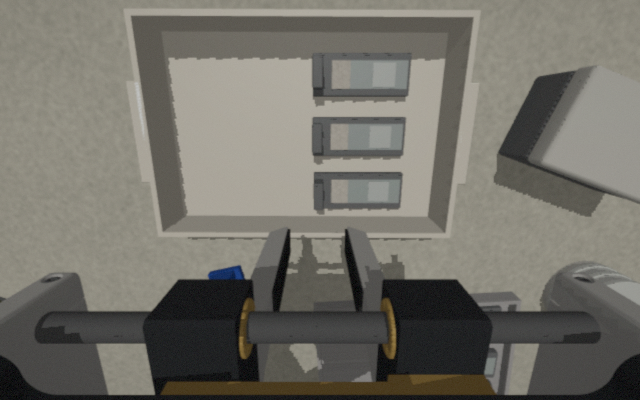

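```bash
python3 -m inch '10 15 -5 0 0.6; 30 38 -5 0 0.65; 50 62 -5 -0.02 0.7; 70 88 0 -0.04 0.7; 90 114 0 -0.051 0.7; 110 140 10 -0.051 0.7; 125 160 20 -0.051 0.7; 137 172 31 -0.051 0.7; 137 172 31 -0.051 0.7; 137 172 31 -0.051 0.7'
python3 - <<'E'
from cs import *
toward([.5883,.033,.022],-.049)
P=bot.camera_params("wrist")
im=bot.grab_frame("wrist"); cv2.imwrite("pics/w27.png",im);  crop(im,85,310,280,600,2.5,"w27c")
print([w2p("wrist",x,P) for x in [(.5883,.033,.039)]])
E
```

```text
time_s: 37.58
tool_pos: [0.5889, 0.0354, 0.1181]
tool_rot: [1.0, -0.025, -0.001, -0.0]
force: [-1.1, 0.8, -0.2]
grip_width: 0.0282
t37.58 p [0.5889 0.0354 0.1181] yaw -0.050 grip 0.0282 F [-1.1  0.8 -0.2] J6 0.05 -> [[-0.4, 2.4, 96.1], np.float64(-0.001)]
[(np.float64(207.27231602016272), np.float64(316.4500089451277))]
```

View pics/w27c.png

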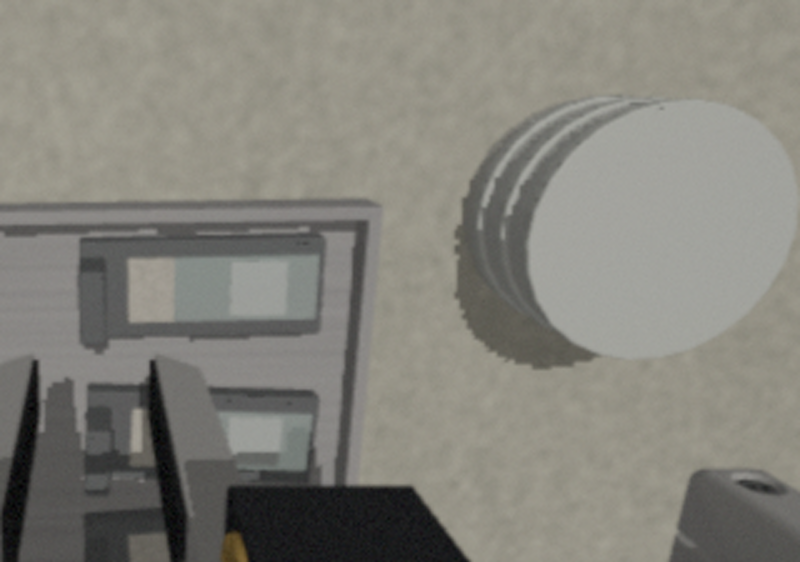

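```bash
python3 -m inch '0 1 30 0 0.72; 0 1 60 0 0.72; 0 1 80 0 0.72; 0 1 92 0 0.72; 0 1 96 0 0.72; 0 1 96 0 0.72; 0 1 96 0 1; 0 1 96 0 1; 0 1 96 0 1; 0 1 96 0 1' 25
python3 -m inch '0 0 0 0 1; 0 0 -8 0 1; 0 0 -25 0 1; 0 0 -50 0 1; 0 0 -80 0 1; 0 0 -110 0 1; 0 0 -110 0 1'
python3 - <<'E'
from h import *
toward([.371,.345,.13],-.10)
im=bot.grab_frame("wrist"); cv2.imwrite("pics/w28.png",im)
E
```

```text
time_s: 38.47
tool_pos: [0.5897, 0.0348, 0.0237]
tool_rot: [1.0, -0.024, 0.001, -0.0]
force: [-1.2, 0.7, 7.8]
grip_width: 0.0099
time_s: 39.05
tool_pos: [0.5913, 0.0348, 0.1392]
tool_rot: [1.0, -0.025, 0.005, -0.0]
force: [1.0, -0.5, 0.3]
grip_width: 0.0097
t39.05 p [0.5913 0.0348 0.1392] yaw -0.049 grip 0.0097 F [ 1.  -0.5  0.3] J6 0.05 -> [[-235.4, -299.1, 7.2], np.float64(0.051)]
```

View pics/w28.png

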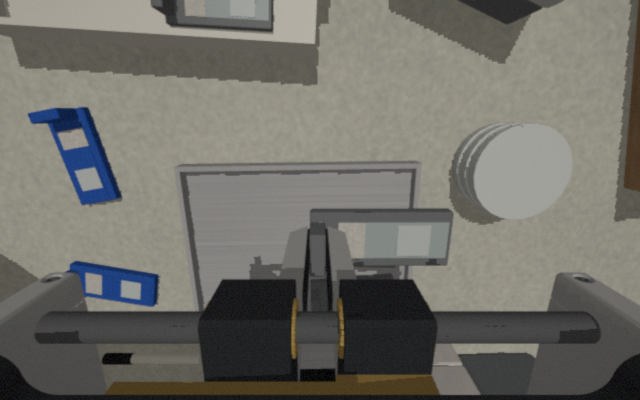

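```bash
python3 -m inch '-15 -19 0 0 1; -38 -48 0 0.01 1; -62 -79 0 0.02 1; -86 -109 0 0.03 1; -110 -140 0 0.04 1; -134 -170 0 0.051 1; -158 -201 0 0.051 1; -182 -231 0 0.051 1; -206 -262 0 0.051 1; -225 -285 0 0.051 1'
python3 -m inch '-10 -14 0 0 1; -10 -14 0 0 1; -10 -14 0 0 1'
python3 - <<'E'
from h import *
toward([.371,.345,.025],-.10)
im=bot.grab_frame("wrist"); cv2.imwrite("pics/w29.png",im)
E
```

```text
time_s: 39.93
tool_pos: [0.3762, 0.3321, 0.1318]
tool_rot: [0.999, -0.05, -0.0, 0.0]
force: [0.9, 0.5, -0.3]
grip_width: 0.01
time_s: 40.18
tool_pos: [0.3692, 0.3454, 0.1318]
tool_rot: [0.999, -0.049, -0.0, 0.0]
force: [0.1, -0.6, -0.9]
grip_width: 0.0095
t40.18 p [0.3692 0.3454 0.1318] yaw -0.098 grip 0.0095 F [ 0.1 -0.6 -0.9] J6 0.78 -> [[1.9, 0.2, 106.8], np.float64(0.002)]
```

View pics/w29.png

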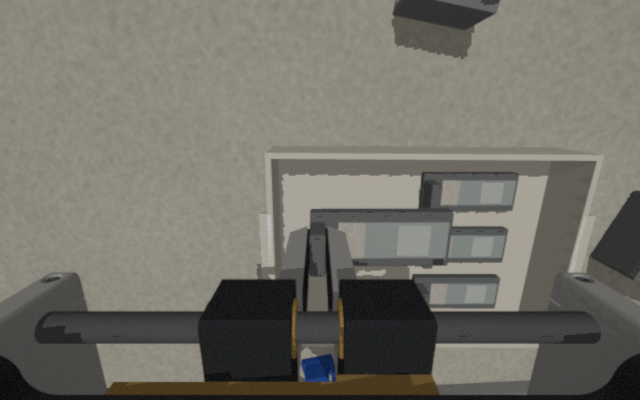

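```bash
python3 -m inch '2 0 30 0 1; 2 0 60 0 1; 2 0 80 0 1; 2 0 95 0 1; 2 0 102 0 1; 2 0 107 0 1; 2 0 107 0 1; 2 0 107 0 1'
python3 - <<'E'
from h import *
toward([.371,.345,.025],-.10)
E
python3 -m inch '0 0 0 0 0.9; 0 0 0 0 0.84; 0 0 0 0 0.84; 0 0 0 0 0.84; 0 0 0 0 0.84; 0 0 -8 0 0.84; 0 0 -25 0 0.84; 0 0 -55 0 0.7; 0 0 -90 0 0.6; 0 0 -125 0 0.6'
python3 - <<'E'
from h import *
toward([.586,-.028,.12],-.096)
im=bot.grab_frame("wrist"); cv2.imwrite("pics/w30.png",im)
E
```

```text
time_s: 40.9
tool_pos: [0.3722, 0.3451, 0.026]
tool_rot: [0.999, -0.05, 0.0, -0.0]
force: [0.4, 0.2, -0.3]
grip_width: 0.0098
t40.90 p [0.3722 0.3451 0.026 ] yaw -0.101 grip 0.0098 F [ 0.4  0.2 -0.3] J6 0.78 -> [[-1.2, 0.2, 1.0], np.float64(-0.001)]
time_s: 41.73
tool_pos: [0.3713, 0.3449, 0.1523]
tool_rot: [0.999, -0.05, -0.0, 0.0]
force: [-0.1, -0.5, -0.5]
grip_width: 0.0314
t41.73 p [0.3713 0.3449 0.1523] yaw -0.100 grip 0.0314 F [-0.1 -0.5 -0.5] J6 0.78 -> [[250.8, 349.6, 32.3], np.float64(-0.004)]
```

View pics/w30.png

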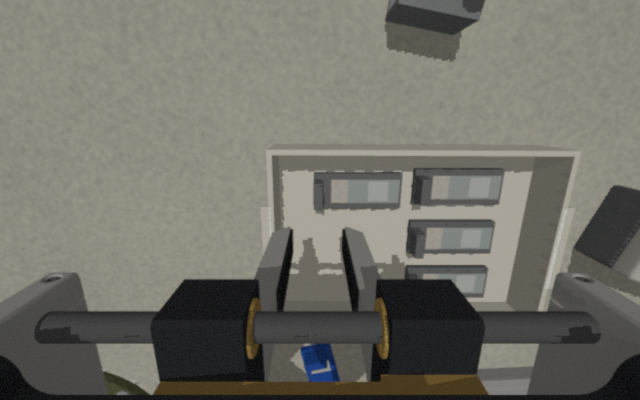

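Four are in. Next is E: shift (251, 350, 32).

```bash
python3 -m inch '12 17 -8 0 0.6; 30 42 -8 0 0.65; 53 74 -8 0 0.7; 76 106 -8 0 0.7; 99 138 -8 0 0.7; 122 170 -8 0 0.7; 145 202 -8 0 0.7; 168 234 0 0 0.7; 191 266 0 0 0.7; 214 298 0 0 0.7'
python3 -m inch '20 28 15 0 0.7; 37 50 30 0 0.7; 37 51 32 0 0.7; 37 51 32 0 0.7; 37 51 32 0 0.7'
python3 - <<'E'
from cs import *
toward([.586,-.028,.022],-.096)
P=bot.camera_params("wrist")
im=bot.grab_frame("wrist"); cv2.imwrite("pics/w31.png",im);  crop(im,85,310,280,600,2.5,"w31c")
print([w2p("wrist",x,P) for x in [(.586,-.028,.039)]])
E
```

```text
time_s: 42.62
tool_pos: [0.5554, 0.0254, 0.1505]
tool_rot: [0.999, -0.05, -0.0, -0.0]
force: [0.5, 0.5, -0.3]
grip_width: 0.0282
time_s: 43.03
tool_pos: [0.5864, -0.0267, 0.1188]
tool_rot: [0.999, -0.05, 0.0, -0.0]
force: [0.1, -0.0, 0.3]
grip_width: 0.028
t43.03 p [ 0.5864 -0.0267  0.1188] yaw -0.100 grip 0.0280 F [ 0.1 -0.   0.3] J6 -0.01 -> [[-0.3, 1.4, 96.8], np.float64(-0.004)]
[(np.float64(205.98984650641853), np.float64(316.62944302092194))]
```

View pics/w31c.png

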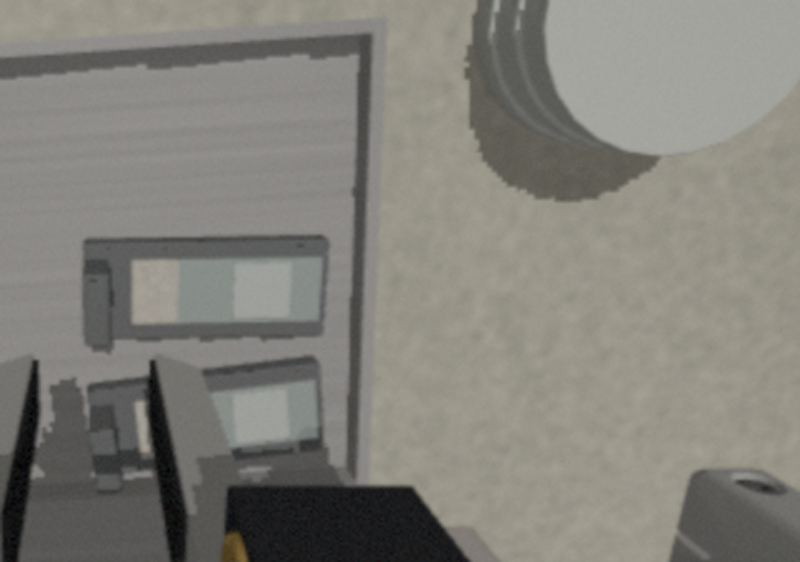

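```bash
python3 -m inch '1 2 30 0 0.72; 1 2 60 0 0.72; 1 2 80 0 0.72; 1 2 92 0 0.72; 1 2 96 0 0.72; 1 2 96 0 0.72; 1 2 96 0 1; 1 2 96 0 1; 1 2 96 0 1; 1 2 96 0 1' 25
python3 -m inch '0 0 0 0 1; 0 0 -8 0 1; 0 0 -25 0 1; 0 0 -50 0 1; 0 0 -80 0 1; 0 0 -110 0 1; 0 0 -110 0 1'
python3 - <<'E'
from h import *
toward([.366,.289,.13],-.10)
im=bot.grab_frame("wrist"); cv2.imwrite("pics/w32.png",im)
E
```

```text
time_s: 43.92
tool_pos: [0.5881, -0.0293, 0.0237]
tool_rot: [0.999, -0.05, 0.001, 0.0]
force: [-1.8, 0.7, 7.5]
grip_width: 0.0098
time_s: 44.5
tool_pos: [0.5897, -0.0295, 0.1391]
tool_rot: [0.999, -0.05, 0.005, 0.0]
force: [-0.5, -1.5, 1.5]
grip_width: 0.0098
t44.50 p [ 0.5897 -0.0295  0.1391] yaw -0.100 grip 0.0098 F [-0.5 -1.5  1.5] J6 -0.01 -> [[-254.5, -294.6, 6.8], np.float64(-0.0)]
```

View pics/w32.png

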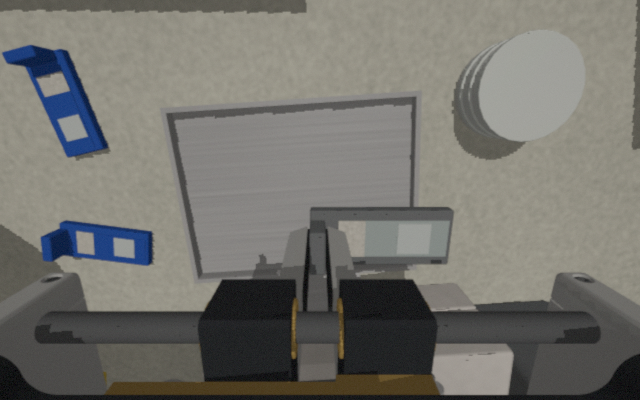

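```bash
python3 -m inch '-15 -17 0 0 1; -38 -44 0 0 1; -63 -73 0 0 1; -88 -102 0 0 1; -113 -131 0 0 1; -138 -160 0 0 1; -163 -189 0 0 1; -188 -218 0 0 1; -213 -247 0 0 1; -238 -276 0 0 1'
python3 -m inch '-15 -18 0 0 1; -15 -18 0 0 1; -15 -18 0 0 1'
python3 - <<'E'
from h import *
toward([.366,.289,.025],-.10)
im=bot.grab_frame("wrist"); cv2.imwrite("pics/w33.png",im)
E
```

```text
time_s: 45.38
tool_pos: [0.3765, 0.2701, 0.1319]
tool_rot: [0.999, -0.05, -0.0, 0.0]
force: [0.8, -0.1, -0.3]
grip_width: 0.0101
time_s: 45.63
tool_pos: [0.3642, 0.289, 0.1319]
tool_rot: [0.999, -0.049, -0.0, 0.0]
force: [0.1, -0.6, -0.0]
grip_width: 0.0102
t45.63 p [0.3642 0.289  0.1319] yaw -0.098 grip 0.0102 F [ 0.1 -0.6 -0. ] J6 0.69 -> [[1.8, -0.2, 106.9], np.float64(0.002)]
```

View pics/w33.png

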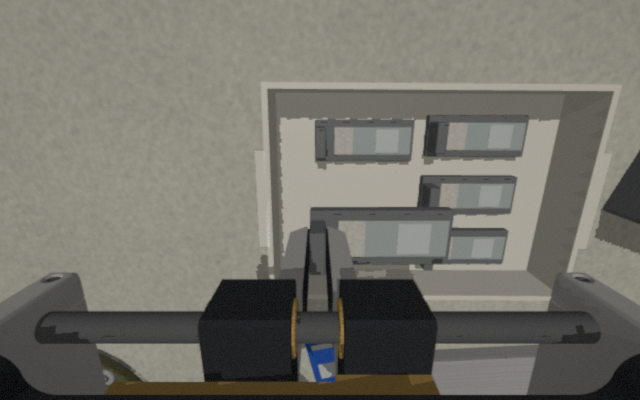

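```bash
python3 -m inch '2 0 30 0 1; 2 0 60 0 1; 2 0 80 0 1; 2 0 95 0 1; 2 0 102 0 1; 2 0 107 0 1; 2 0 107 0 1; 2 0 107 0 1'
python3 - <<'E'
from h import *
toward([.366,.289,.025],-.10)
E
python3 -m inch '0 0 0 0 0.9; 0 0 0 0 0.84; 0 0 0 0 0.84; 0 0 0 0 0.84; 0 0 0 0 0.84; 0 0 -8 0 0.84; 0 0 -25 0 0.84; 0 0 -55 0 0.7; 0 0 -90 0 0.6; 0 0 -125 0 0.6'
python3 - <<'E'
from h import *
toward([.585,-.088,.12],-.02)
im=bot.grab_frame("wrist"); cv2.imwrite("pics/w34.png",im)
E
```

```text
time_s: 46.35
tool_pos: [0.3675, 0.2883, 0.0259]
tool_rot: [0.999, -0.05, 0.0, -0.0]
force: [-0.4, 0.3, 0.1]
grip_width: 0.0093
t46.35 p [0.3675 0.2883 0.0259] yaw -0.101 grip 0.0093 F [-0.4  0.3  0.1] J6 0.69 -> [[-1.6, -0.6, 0.9], np.float64(-0.001)]
time_s: 47.18
tool_pos: [0.3666, 0.2881, 0.1523]
tool_rot: [0.999, -0.05, -0.0, 0.0]
force: [-0.7, 0.7, -0.3]
grip_width: 0.0316
t47.18 p [0.3666 0.2881 0.1523] yaw -0.100 grip 0.0316 F [-0.7  0.7 -0.3] J6 0.69 -> [[254.9, 352.4, 32.3], np.float64(-0.08)]
```

View pics/w34.png

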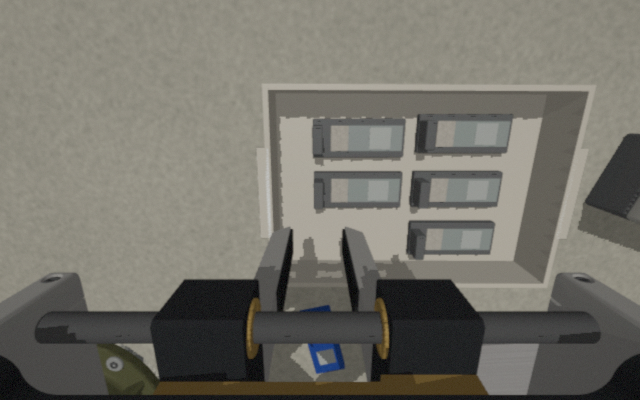

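```bash
python3 -m inch '12 17 -8 0 0.6; 30 42 -8 0 0.65; 53 74 -8 -0.02 0.7; 76 106 -8 -0.04 0.7; 99 138 -8 -0.06 0.7; 122 170 -8 -0.08 0.7; 145 202 -8 -0.08 0.7; 168 234 0 -0.08 0.7; 191 266 0 -0.08 0.7; 214 298 0 -0.08 0.7'
python3 -m inch '20 28 15 0 0.7; 37 54 30 0 0.7; 37 56 32 0 0.7; 37 56 32 0 0.7; 37 56 32 0 0.7'
python3 - <<'E'
from cs import *
toward([.585,-.088,.022],-.02)
P=bot.camera_params("wrist")
im=bot.grab_frame("wrist"); cv2.imwrite("pics/w35.png",im);  crop(im,85,310,280,600,2.5,"w35c")
print([w2p("wrist",x,P) for x in [(.585,-.088,.039)]])
E
```

```text
time_s: 48.07
tool_pos: [0.5506, -0.0315, 0.1505]
tool_rot: [1.0, -0.01, -0.0, -0.0]
force: [0.5, 0.0, -0.1]
grip_width: 0.0283
time_s: 48.48
tool_pos: [0.5858, -0.0859, 0.1187]
tool_rot: [1.0, -0.01, -0.0, -0.0]
force: [-0.1, -0.9, -0.3]
grip_width: 0.0282
t48.48 p [ 0.5858 -0.0859  0.1187] yaw -0.020 grip 0.0282 F [-0.1 -0.9 -0.3] J6 -0.19 -> [[-0.8, 2.1, 96.7], np.float64(-0.0)]
[(np.float64(206.8145943328194), np.float64(316.01238472467384))]
```

View pics/w35c.png

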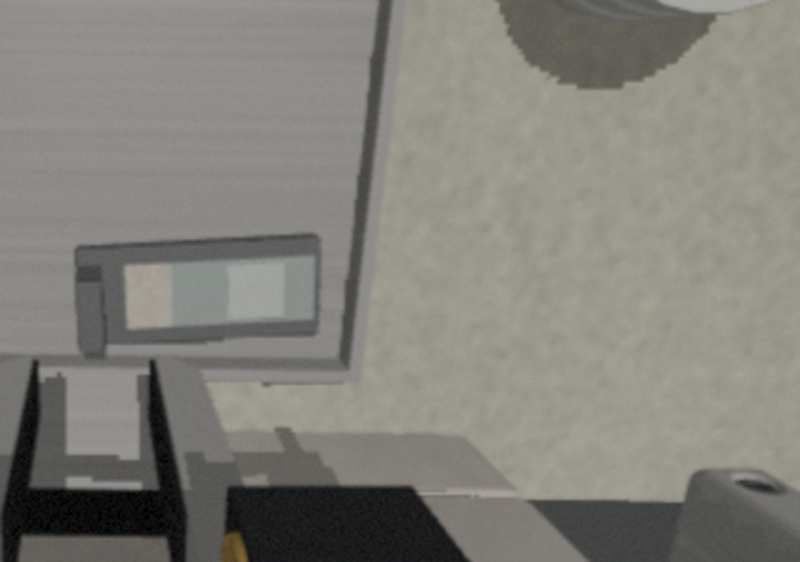

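```bash
python3 -m inch '0 3 30 -0.03 0.72; 0 3 60 -0.03 0.72; 0 3 80 -0.03 0.72; 0 3 92 -0.03 0.72; 0 3 96 -0.03 0.72; 0 3 96 -0.03 0.72; 0 3 96 -0.03 1; 0 3 96 -0.03 1; 0 3 96 -0.03 1; 0 3 96 -0.03 1' 25
python3 -m inch '0 0 0 0 1; 0 0 -8 0 1; 0 0 -25 0 1; 0 0 -50 0 1; 0 0 -80 0 1; 0 0 -110 0 1; 0 0 -110 0 1'
python3 - <<'E'
from h import *
toward([.360,.231,.13],-.10)
im=bot.grab_frame("wrist"); cv2.imwrite("pics/w36.png",im)
E
```

```text
time_s: 49.37
tool_pos: [0.5866, -0.0893, 0.0237]
tool_rot: [1.0, 0.005, 0.001, 0.0]
force: [-1.2, 1.4, 7.4]
grip_width: 0.0095
time_s: 49.95
tool_pos: [0.5882, -0.0897, 0.1392]
tool_rot: [1.0, 0.005, 0.004, 0.001]
force: [0.5, -0.3, 0.1]
grip_width: 0.0097
t49.95 p [ 0.5882 -0.0897  0.1392] yaw 0.010 grip 0.0097 F [ 0.5 -0.3  0.1] J6 -0.22 -> [[-225.1, -323.0, 6.6], np.float64(0.11)]
```

View pics/w36.png

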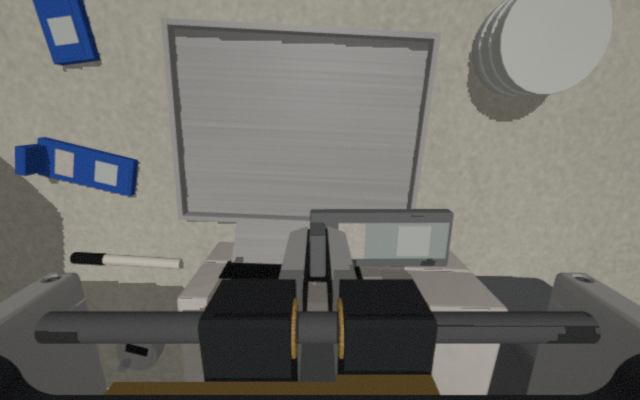

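```bash
python3 -m inch '-13 -19 0 0 1; -34 -49 0 0.02 1; -56 -80 0 0.04 1; -78 -112 0 0.06 1; -100 -143 0 0.08 1; -122 -175 0 0.1 1; -144 -207 0 0.11 1; -166 -238 0 0.11 1; -188 -270 0 0.11 1; -210 -301 0 0.11 1'
python3 -m inch '-11 -23 0 0 1; -11 -23 0 0 1; -11 -23 0 0 1'
python3 - <<'E'
from h import *
toward([.360,.231,.025],-.10)
im=bot.grab_frame("wrist"); cv2.imwrite("pics/w37.png",im)
E
```

```text
time_s: 50.83
tool_pos: [0.3713, 0.2107, 0.1319]
tool_rot: [0.999, -0.05, -0.0, 0.0]
force: [1.0, 0.2, -0.9]
grip_width: 0.0102
time_s: 51.08
tool_pos: [0.3636, 0.2342, 0.1319]
tool_rot: [0.999, -0.049, -0.0, 0.0]
force: [-0.0, -0.8, 0.1]
grip_width: 0.0097
t51.08 p [0.3636 0.2342 0.1319] yaw -0.097 grip 0.0097 F [-0.  -0.8  0.1] J6 0.58 -> [[-3.2, 3.4, 106.9], np.float64(0.003)]
```

View pics/w37.png

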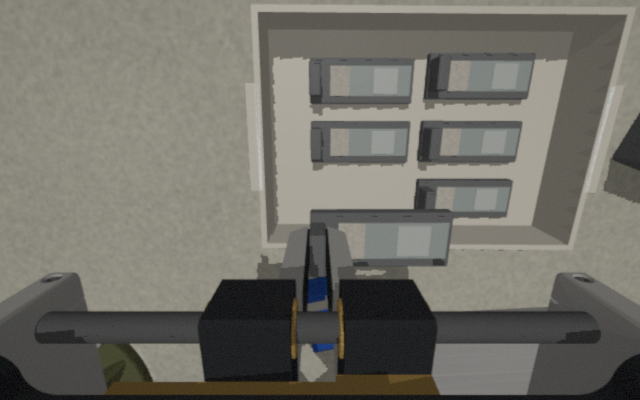

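```bash
python3 -m inch '-3 2 30 0 1; -3 2 60 0 1; -3 2 80 0 1; -3 2 95 0 1; -3 2 102 0 1; -3 2 107 0 1; -3 2 107 0 1; -3 2 107 0 1'
python3 - <<'E'
from h import *
toward([.360,.231,.025],-.10)
E
python3 -m inch '0 0 0 0 0.9; 0 0 0 0 0.84; 0 0 0 0 0.84; 0 0 0 0 0.84; 0 0 0 0 0.84; 0 0 -8 0 0.84; 0 0 -25 0 0.84; 0 0 -55 0 0.7; 0 0 -90 0 0.6; 0 0 -125 0 0.6'
python3 -m inch '0 0 -35 0 0.6; 0 0 -70 0 0.6; 0 0 -100 0 0.6; 0 0 -100 0 0.6; 0 0 -100 0 0.6'
python3 - <<'E'
from h import *
toward([.585,-.088,.12],-.02)
im=bot.grab_frame("wrist"); cv2.imwrite("pics/w38.png",im)
im=bot.grab_frame("top"); crop(im,70,290,195,475,2.85,"t38")
E
```

```text
time_s: 51.8
tool_pos: [0.3617, 0.2318, 0.0259]
tool_rot: [0.999, -0.05, 0.0, -0.0]
force: [-0.4, 0.9, -0.4]
grip_width: 0.0102
t51.80 p [0.3617 0.2318 0.0259] yaw -0.101 grip 0.0102 F [-0.4  0.9 -0.4] J6 0.59 -> [[-1.6, 1.0, 0.9], np.float64(-0.001)]
time_s: 52.63
tool_pos: [0.3607, 0.2317, 0.1523]
tool_rot: [0.999, -0.05, -0.0, 0.0]
force: [1.0, -1.0, 0.3]
grip_width: 0.0315
time_s: 53.05
tool_pos: [0.3614, 0.2321, 0.2519]
tool_rot: [0.999, -0.05, 0.001, -0.001]
force: [0.0, 0.0, -1.7]
grip_width: 0.0375
t53.05 p [0.3614 0.2321 0.2519] yaw -0.100 grip 0.0375 F [ 0.   0.  -1.7] J6 0.59 -> [[254.0, 296.4, 132.1], np.float64(-0.08)]
```

View pics/w38.png

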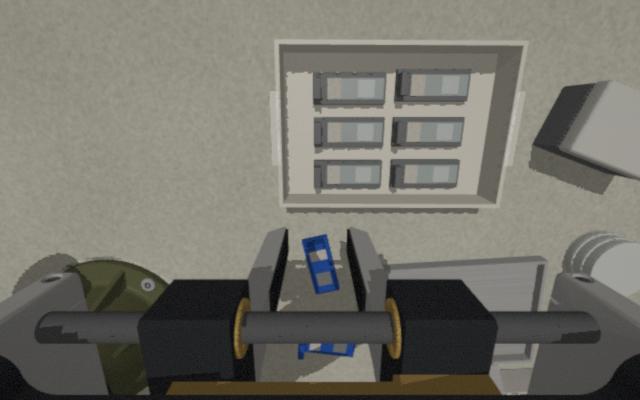

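View pics/t38.png

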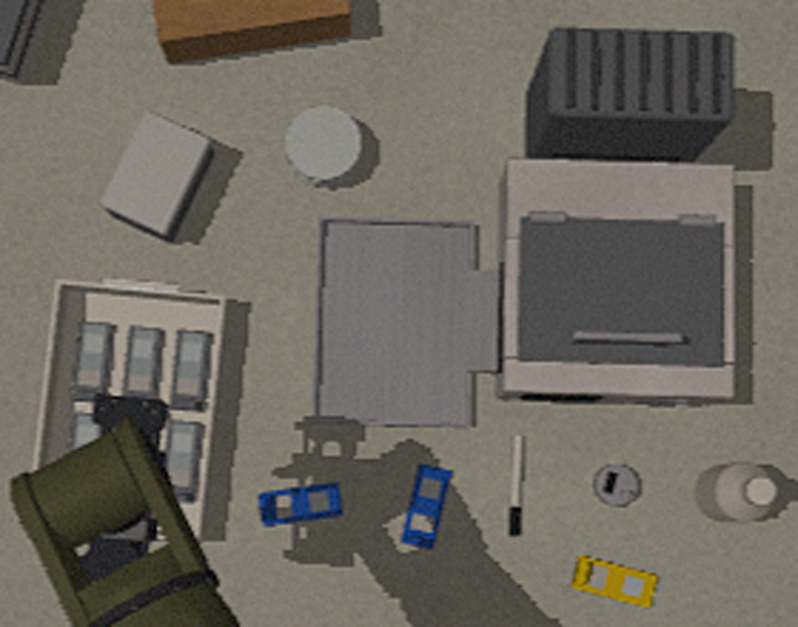

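Run:
```python
from plant import bot
print(bot.close_job(), bot.sense()["time_s"])
```

```text
the job is handed in; nothing more can be done
the job is handed in; nothing more can be done
```

The imager is ready for its next run, and I handed the job in at about 53 s of the 208 s allowed; no verdict was reported.

**Lid and filter**
- I raised the lid to about 68° by its bar and let go. It stood there on its own in the next picture.
- I pinched the filter slider, which pressed the latch, and moved it left. The gripper moved 30.6 mm.
- After release, the head-to-fixed-face span measured 43.4 mm, against 44 mm for a latch that is fully out.
- I then swung the lid shut and pressed it onto its stop.

**Cassettes**
- All six cassettes were in the catch tray. I moved them to the tote and laid them flat in two rows of three.

**Last checks**
- The final pictures show six cassettes flat in the tote and the catch tray empty.
- The lid bar is at the same pixels as before the run, so the lid looks fully shut.
- The blue and yellow look-alikes and the bystanders in the final view are where they were. I did not check the coverslip box or tube rack again at the end, because they were outside that view.
- The arm was clear of everything.

**Disagreements**
- The camera put the slider's travel at 26.7 mm on one face and 28.5 mm on the other, below the gripper's figure. I took the sprung-out latch as proof that it sits in the notch. I did not recheck the slider after shutting the lid, since it is covered then.
- My first cassette measurement was about 4–6 mm off in y, because the arm was still settling when the picture was taken. I corrected it for the later picks, and the first cassette still gripped well.

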